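# Refill the wardrobe freshener

## Task

Refill the wardrobe freshener on the shelf: pull the spent black scent clip up off its rail (a sprung catch holds it) and leave it in the cardboard tray, and put every cedar spool lying about fully down on the two upright spindles, at most two stacked on each. Then start it by pressing its three keys one at a time, each fully down and let up again: first the long bar, then the large round key, then the small round key. Leave the coin bowl, shoe tree, money clip and key fob case where they are.

Things in the scene. Friction and masses are not known exactly. Their poses are not given: they have to be found in the camera images.
- unit: the freshener: white plastic deck 170 (x) x 330 (y) x 20 mm, fixed to the shelf; origin under its centre, z up. On it, in its own frame: right spindle at (30, -100), left spindle at (30, 0), rail centred at (30, 115), and the three keys in a row at x = -58, at y = -110, -50 and 10 mm, in an order that changes from start to start. Its yaw varies.
- spindle_right (a point): foot of the right-hand (-y) steel spindle, on the deck's upper face (20 mm above the shelf); the spindle is 12 mm thick and rises 60 mm from here, its top 5 mm tapered to 6 mm. It takes two spools
- spindle_left (a point): foot of the left-hand spindle, the same
- rail_top (a point): middle of the upper face of the clip rail: an aluminium bar 8 mm thick (unit x), its top 32 mm above the deck, running along the unit's y between two small end posts 66 mm apart. The sprung catch is a 4 mm nose on its +x side
- clip: spent scent clip, black plastic, 30 (x) x 44 (y) x 68 mm high, 50 g: an inverted U straddling the rail, with a grip tab on top. Origin under its centre, z up along the tab. It comes straight up off the rail: the catch gives way within the first 16 mm of lift at roughly 5 to 15 N, and after 35 mm the clip is clear. It can stand upright on its legs
- clip_tab (a point): centre of the clip's grip tab: 12 mm thick (clip x), 40 mm wide (clip y), 30 mm high, 53 mm above the clip's origin; grip it across its thickness
- tray: open cardboard tray, 150 (x) x 110 (y) x 30 mm, walls and floor 4 mm, fixed; origin under its centre
- key_bar_top (a point): centre of the upper face of the long bar key, 44 mm (unit x) x 16 mm, 12 mm above the deck when up (32 mm above the shelf); the bezel around it stands 2 mm above the deck
- key_large_top (a point): centre of the upper face of the large round key, 36 mm across, 12 mm above the deck when up (32 mm above the shelf); the bezel around it stands 2 mm above the deck
- key_small_top (a point): centre of the upper face of the small round key, 18 mm across, 12 mm above the deck when up (32 mm above the shelf); the bezel around it stands 2 mm above the deck
- key_bar (a joint): Long bar key. Spring key on the deck; the joint reads 0 up, 0.006 m fully down (about 5 N), and springs back. It counts as pressed past 4 mm.
- key_large (a joint): Large round key. Spring key on the deck; the joint reads 0 up, 0.006 m fully down (about 5 N), and springs back. It counts as pressed past 4 mm.
- key_small (a joint): Small round key. Spring key on the deck; the joint reads 0 up, 0.006 m fully down (about 5 N), and springs back. It counts as pressed past 4 mm.
- spool1: cedar spool, a flanged wooden reel 48 mm across and 26 mm high with a 17 mm through-hole, about 40 g, standing on the shelf on a flat end; origin at its very centre (13 mm above what it stands on), z along the hole; either end may be up. Three or all four of the spools are present; absent ones read None
- spool2: cedar spool, a flanged wooden reel 48 mm across and 26 mm high with a 17 mm through-hole, about 40 g, standing on the shelf on a flat end; origin at its very centre (13 mm above what it stands on), z along the hole; either end may be up. Three or all four of the spools are present; absent ones read None
- spool3: cedar spool, a flanged wooden reel 48 mm across and 26 mm high with a 17 mm through-hole, about 40 g, standing on the shelf on a flat end; origin at its very centre (13 mm above what it stands on), z along the hole; either end may be up. Three or all four of the spools are present; absent ones read None
- spool4: cedar spool, a flanged wooden reel 48 mm across and 26 mm high with a 17 mm through-hole, about 40 g, standing on the shelf on a flat end; origin at its very centre (13 mm above what it stands on), z along the hole; either end may be up. Three or all four of the spools are present; absent ones read None
- coin_bowl: gray ceramic bowl, 100 mm across, 40 mm high; bystander, origin under its centre
- shoe_tree: small wooden shoe tree, 163 mm long, 44 mm high, lying along its x; bystander, origin under its middle
- money_clip: bent steel money clip, 55 x 20 x 8 mm; bystander
- fob_case: black plastic key fob case with a steel spring clip and a wire loop, 60 x 36 x 17 mm; bystander
There are look-alikes about, which are no part of the job. What is shaped like the spool3 but blue or pink is not meant. There is more than one size of the tray; the job needs the smaller.

How it is judged:
By the outcome, as a careful person would: the job done as asked, in the order asked, and still so for the second after the job is handed in, with the robot touching nothing.
Of spool1, spool2, spool3, spool4 only 3 to 4 are there at a start; the rules pass over those that are not, and their reading is None.
At some moment in a run one of spool1, spool2, spool3, spool4 may be knocked a few centimetres aside while the robot is not near it.
It also fails if it takes over 210 s, if anything falls off the work surface, if the arm or the gripper's body presses on something with over 40 N, if the wrist force passes 120 N, or if a joint passes its speed limit or range.

## Robot

A 6-joint arm with a two-finger parallel gripper is mounted at the origin on the work surface. World frame = base frame: x ahead of the robot, y to its left, z up, the work surface at z = 0. Lengths are in mm, angles in degrees, forces in N, time in s.
With the tool pointing down it reaches from about 200 to 875 mm from the base axis. Payload 3.4 kg.
Tool frame: the origin (TCP) lies midway between the tips of the shut fingers; the grasp point (between the pads) lies 19 mm behind it (ctrl.pinch_z is the distance from the TCP to the grasp point, in mm); x points along the fingers, y is the direction in which the jaws open and shut, and the axes are right-handed (so a half turn about x gives the same grasp; the last joint's range is limited). The gripper opens to 94 mm and grips with 3 to 60 N. Pads are 16 mm wide; open, the fingers measure 119 mm over their backs; the gripper's body (75 mm by 177 mm) begins 78 mm behind the grasp point.
Start: joints at [-6.933, 15.808, 86.224, -0, 77.962, -6.933], TCP at [575.035, -0.01, 205.493] pointing down, gripper open.
Joint ranges: [-165.64, 165.64], [-43.16, 119.46], [12.63, 154.43], [-67.54, 247.53], [6.08, 155.33], [-154.97, 154.97]. Speed limits (degrees/s): [147.25, 147.25, 180, 180, 180, 180].

## Interface

Orientations are given as a 3x3 rotation matrix whose columns are the frame's x, y, z axes.
In Python, from station import ctrl gives the robot as it stands.
- The arm moves only by the tool play_rows, never from a script. Its argument "series" is a list of rows, each a list of 3 entries, a list of its own where there are three numbers: the opening, from -1 (shut) to 1 (fully open), then the shift along the tool's x, y, z normalised to -1 to 1, where 1 is 0.3 m, then the turn about the tool's x normalised to -1 to 1, where 1 is pi rad. In form: [[grip, [x, y, z], turn], ...]. A call has 1 to 5 rows; each row is the pose to reach, as a shift and turn from the pose measured when the call began, along the tool's axes at that moment, turning the shorter way round; what a row does not reach only later rows make up. A row lasts 1/8 s, in which the tool goes at most 62.5 mm and 10.7 degrees, less where a joint would pass 70% of its speed; a pose out of reach is approached as far as the arm can. A call with a number of a shift or a turn outside -1 to 1 is refused whole. A call with a gripper value outside its range is refused whole. The fingers move at their own pace and stop on an object; "force" is the grip in N (left out, the last holds). Time passes only in rows, so rows that repeat a pose let the fingers close. It gives the time, the measured TCP pose, the force and the opening at its end, in the units of the state.
- ctrl.observe(): the state, without advancing time (a new reading comes with each control period).
- ctrl.capture(name): name is "scene" or "side" or "wrist"; returns a dict with "pixels" (420x560x3 uint8, red, green, blue), "intrinsics" (3x3 intrinsics, pixels), "k1" (the pictures are not rectified: a ray, as slopes to the right and down, at radius r is drawn at 1 + k1 r^2 times it, then the intrinsics apply), "R" (3x3) and "t" (3): a world point X has camera coordinates R X + t; the wrist camera has in their place "mount" (4x4, takes a point from camera to tool coordinates, whose origin is the TCP and whose axes are the tool frame's). Camera axes: x right, y down, z forward; pixel columns grow to the right and rows downward; lengths in mm; the calibration is good to about 2 mm. A picture is of the moment at which its call begins: read the wrist's pose just before it. There is no depth.
- ctrl.hand_in(): hands the job in, once; it reports no verdict.
Trained networks look in a picture, given as the dict that the camera call returned (one of the last four; its "shot" number tells which), for a name from the list of things; names that differ only in an ending like _2 or _b are one class to them, and where a whole thing is asked for, a point or a joint stands for the part that bears it (a point fixed in the world has none). Each returns a list of dicts, best first, with "conf" (0 to 1); they miss things now and then, are a little off and sometimes report something else, mostly with a low value. They report only what shows in the picture. A call takes as long as a camera call. They do not tell look-alikes from the thing itself.
- ctrl.masks_of(picture, label): "region" (420x560 bool, what is visible of it) and "rect" ([left, top, right, bottom] as shares, 0 to 1, of the picture: columns of its width, rows of its height, round what is visible of it).
- ctrl.mark_of(picture, label): "point" ([column, row] as shares, 0 to 1, of the picture: columns of its width, rows of its height: a listed point, or the origin of a listed thing).
The state is a dict: "time": time; "q": joint angles; "dq": joint speeds; "joint_efforts": joint torques, N m; "position": TCP position; "tcp_rot": TCP orientation; "wrist_force": force on the tool from outside, world axes, zero at the start; "wrist_torque": the same for the moment, N m; "gripper_width": finger opening in mm.
Only numpy, scipy, OpenCV 4.12 (cv2) and the standard library are available. Lean on these libraries where they do the work, as an engineer would, in place of code of your own. Each camera call takes 0.05 s, during which the arm holds its last target.

## Working session

There is one attempt and no reset: what is moved stays moved. The work goes in short steps, Python scripts to look and compute and a tool call to move; the robot and the scene stay as the last step left them, time stands still between calls to the robot, and variables do not carry over. Pictures are saved under pics/ and viewed, and the job is handed in when it is done.

Besides the shell and the picture viewer there is one more tool, called after "Request:" as a command line: name --argument value ..., lists and objects as JSON in quotes. play_rows: Moves the arm, as the interface text tells. Its arguments: {"type":"object","properties":{"series":{"type":"array","items":{"type":"array"}},"force":{"type":"number"}},"required":["series"]}

```bash
ls; mkdir -p pics
cat > h.py <<'E'
import numpy as np, cv2
from station import ctrl
def save(pic,name,crop=None,scale=1):
    im=pic["pixels"][:,:,::-1].copy()
    if crop: l,t,r,b=crop; im=im[t:b,l:r]
    if scale!=1: im=cv2.resize(im,None,fx=scale,fy=scale,interpolation=cv2.INTER_CUBIC)
    cv2.imwrite("pics/"+name,im)
def cam(pic,obs=None):
    if "R" in pic: return np.array(pic["R"]),np.array(pic["t"])
    M=np.array(pic["mount"]); Rt=np.array(obs["tcp_rot"]); p=np.array(obs["position"])
    Rw=Rt@M[:3,:3]; tw=Rt@M[:3,3]+p
    return Rw.T,-Rw.T@tw
def dist(pic): return np.array([pic["k1"],0,0,0,0],float)
def ray(pic,uv,obs=None):
    R,t=cam(pic,obs); K=np.array(pic["intrinsics"],float)
    n=cv2.undistortPoints(np.array([[uv]],float),K,dist(pic))[0,0]
    return -R.T@t, R.T@np.array([n[0],n[1],1.])
def onplane(pic,uv,z,obs=None):
    c,d=ray(pic,uv,obs); return c+d*(z-c[2])/d[2]
def proj(pic,X,obs=None):
    R,t=cam(pic,obs); K=np.array(pic["intrinsics"],float)
    r,_=cv2.Rodrigues(R)
    return cv2.projectPoints(np.array(X,float).reshape(-1,1,3),r,t.astype(float),K,dist(pic))[0].reshape(-1,2)
def tri(list_):
    A=np.zeros((3,3));b=np.zeros(3)
    for c,d in list_:
        d=d/np.linalg.norm(d);P=np.eye(3)-np.outer(d,d);A+=P;b+=P@c
    return np.linalg.solve(A,b)
def px(m): return [m["point"][0]*560,m["point"][1]*420]
E
python3 - <<'E'
from h import *
o=ctrl.observe();print(o["position"],o["tcp_rot"],o["gripper_width"],o["wrist_force"],ctrl.pinch_z)
for n in ["scene","side","wrist"]:
    p=ctrl.capture(n);save(p,n+"0.png",scale=1.42);print(n,p.get("k1"),p["intrinsics"], p.get("mount"))
    if n!="wrist":
        R,t=cam(p);print(-R.T@t)
    for l in ["unit","tray","spool1","clip","clip_tab","rail_top","spindle_right","spindle_left","key_bar_top","key_large_top","key_small_top"]:
        ms=ctrl.mark_of(p,l)
        print(l,[(np.round(px(m)).tolist(),round(m["conf"],2)) for m in ms])
E
```

```text
pics
[5.74441859e+02 8.34391413e-02 2.04621065e+02] [[-1.77802233e-03  9.99998416e-01  8.65685611e-05]
 [ 1.94607094e-04  8.69147126e-05 -9.99999977e-01]
 [-9.99998400e-01 -1.77800545e-03 -1.94761321e-04]] 93.9168275553251 [ 0.31234397 -0.26526541 -1.04000194] 18.8
scene 0.02778569114293005 [[404.43900118   0.         280.66336277]
 [  0.         404.43900118 202.89858095]
 [  0.           0.           1.        ]] None
[1342.98760607  -84.15710451 1180.12955007]
unit [([248.0, 247.0], 0.62)]
tray [([398.0, 175.0], 0.68), ([346.0, 194.0], 0.58)]
spool1 [([159.0, 235.0], 0.76), ([284.0, 189.0], 0.7), ([226.0, 212.0], 0.66), ([240.0, 189.0], 0.53), ([193.0, 216.0], 0.47), ([261.0, 202.0], 0.45)]
clip [([251.0, 225.0], 0.56), ([280.0, 249.0], 0.55)]
clip_tab [([280.0, 239.0], 0.65)]
rail_top [([282.0, 242.0], 0.66)]
spindle_right [([215.0, 253.0], 0.86), ([139.0, 203.0], 0.59)]
spindle_left []
key_bar_top [([294.0, 173.0], 0.68), ([229.0, 227.0], 0.62)]
key_large_top [([247.0, 228.0], 0.38)]
key_small_top [([216.0, 232.0], 0.45), ([224.0, 208.0], 0.43)]
side 0.032591715458883404 [[412.9
[... 1013 characters left out ...]
 9.99999718e-01  1.34599749e-04  7.38876583e-04  1.85907846e-02]
 [-3.33069697e-04  9.61252613e-01  2.75668829e-01 -8.07852094e+01]
 [ 0.00000000e+00  0.00000000e+00  0.00000000e+00  1.00000000e+00]]
unit [([307.0, 219.0], 0.79)]
tray []
spool1 [([138.0, 134.0], 0.87), ([75.0, 202.0], 0.84), ([158.0, 260.0], 0.74), ([108.0, 49.0], 0.68), ([174.0, 350.0], 0.59), ([335.0, 228.0], 0.32)]
clip [([352.0, 127.0], 0.59)]
clip_tab [([368.0, 128.0], 0.57)]
rail_top [([319.0, 311.0], 0.58)]
spindle_right [([308.0, 222.0], 0.32)]
spindle_left [([337.0, 229.0], 0.8), ([376.0, 395.0], 0.64)]
key_bar_top [([246.0, 267.0], 0.89)]
key_large_top [([257.0, 214.0], 0.78)]
key_small_top [([244.0, 314.0], 0.57)]
```

View pics/scene0.png

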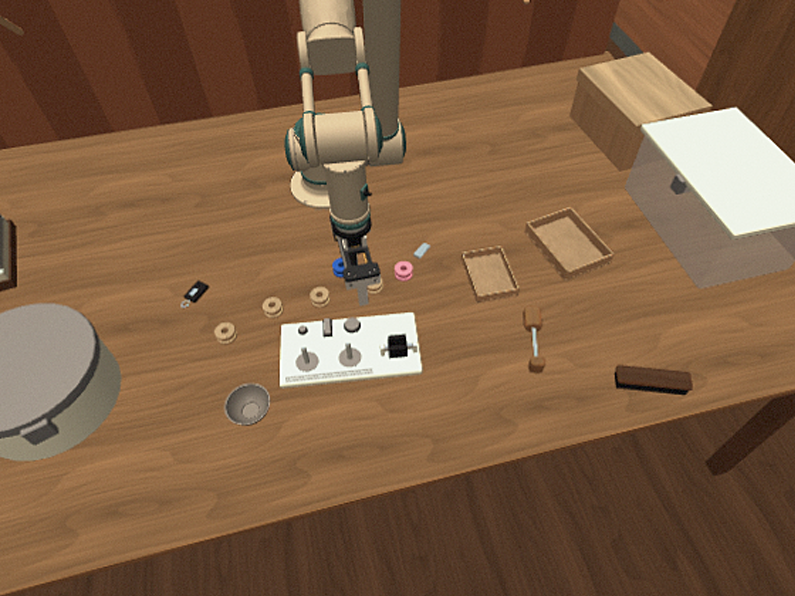

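View pics/side0.png

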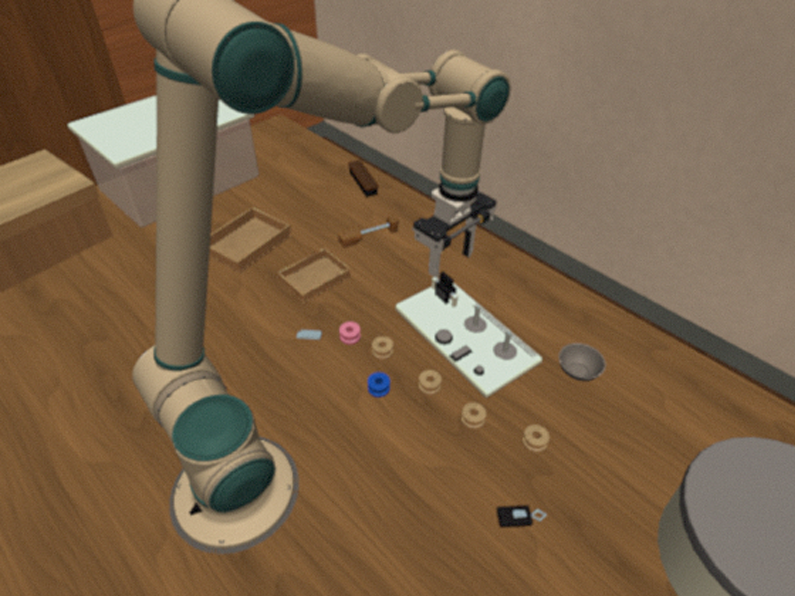

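View pics/wrist0.png

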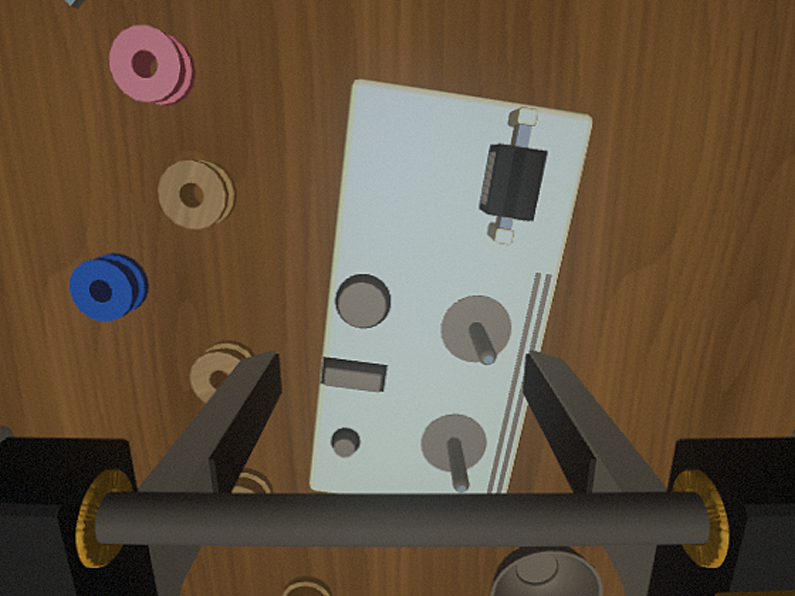

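The wrist picture shows the deck with small key (243,311), bar (250,264) and large key (256,212), spindles with feet near (335,230) and (320,312), and the clip at (362,128). There are four cedar spools. In the scene view they are at (159,235), (193,216), (226,212) and (261,202). The blue one (240,189) and pink one (284,189) are look-alikes. There are two trays, at (346,194) and (398,175).

```bash
cat > fit.py <<'E'
from h import *
from scipy.optimize import least_squares
def upt(s,p):
    c,sn=np.cos(s[2]),np.sin(s[2]); p=np.asarray(p,float)
    return np.array([s[0]+c*p[0]-sn*p[1],s[1]+sn*p[0]+c*p[1],p[2]])
E
python3 - <<'E'
from fit import *
o=ctrl.observe();w=ctrl.capture("wrist");s=ctrl.capture("scene");d=ctrl.capture("side")
print(o["time"])
pts=[((-58,-50,32),(246,267)),((-58,10,32),(257,214)),((-58,-110,32),(244,314)),((30,0,20),(335,231)),((30,-100,20),(320,313)),
 ((-85,165,20),(353/1.42,80/1.42)),((85,165,20),(591/1.42,116/1.42)),((-85,-165,20),(312/1.42,489/1.42))]
# white mask corners
def res(x): 
    return (proj(w,[upt(x,p) for p,_ in pts],o)-np.array([q for _,q in pts])).ravel()
f=least_squares(res,[575,0,0],loss="soft_l1");print("wrist",f.x,np.degrees(f.x[2]));print(res(f.x).reshape(-1,2).round(1).tolist())
for n,p in(("scene",s),("side",d)):
    print(n,proj(p,[upt(f.x,q) for q in [(-85,-165,20),(85,-165,20),(85,165,20),(-85,165,20),(30,-100,20),(30,0,20)]]).round().tolist())
    for l,z in(("tray",0),("spool1",13),("money_clip",4),("fob_case",8),("coin_bowl",0),("shoe_tree",0)):
        for m in ctrl.mark_of(p,l): print(n,l,np.round(px(m)).tolist(),round(m["conf"],2),onplane(p,px(m),z)[:2].round())
for m in ctrl.mark_of(w,"spool1"): print("w",np.round(px(m)),m["conf"],onplane(w,px(m),13,o)[:2].round(1))
E
```

```text
1.8
wrist [ 6.03142774e+02 -4.22521326e+01 -1.41424793e-01] -8.103043739305129
[[3.0, 0.5], [-1.4, 0.9], [-1.0, 1.6], [0.8, 0.5], [0.1, -1.2], [-0.4, -3.2], [5.3, -1.3], [-2.8, 2.3]]
scene [[197.0, 228.0], [196.0, 271.0], [298.0, 261.0], [292.0, 219.0], [216.0, 255.0], [246.0, 252.0]]
scene tray [348.0, 192.0] 0.81 [464. 373.]
scene tray [296.0, 177.0] 0.65 [340. 203.]
scene tray [400.0, 175.0] 0.56 [433. 596.]
scene tray [247.0, 225.0] 0.43 [514. -23.]
scene tray [229.0, 228.0] 0.28 [510. -88.]
scene spool1 [159.0, 235.0] 0.72 [ 487. -327.]
scene spool1 [190.0, 215.0] 0.66 [ 427. -213.]
scene spool1 [225.0, 209.0] 0.65 [431. -89.]
scene spool1 [237.0, 192.0] 0.55 [363. -31.]
scene spool1 [285.0, 188.0] 0.47 [396. 149.]
scene spool1 [264.0, 201.0] 0.45 [433.  59.]
scene spool1 [214.0, 251.0] 0.19 [ 600. -151.]
scene money_clip [297.0, 175.0] 0.51 [336. 210.]
scene fob_case [141.0, 202.0] 0.6 [ 317. -384.]
scene coin_bowl [178.0, 290.0] 0.81 [ 704. -284.]
scene shoe_tree [374.0, 239.0] 0.87 [682. 388.]
scene shoe_tree [229.0, 227.0] 0.16 [504. -86.]
side [[343.0, 277.0], [382.0, 251.0
[... 179 characters left out ...]
0] 0.76 [347. -17.]
side spool1 [303.0, 269.0] 0.7 [435. -88.]
side spool1 [332.0, 290.0] 0.68 [ 441. -201.]
side spool1 [270.0, 247.0] 0.58 [423.  45.]
side spool1 [248.0, 231.0] 0.58 [418. 147.]
side money_clip [216.0, 234.0] 0.43 [338. 216.]
side money_clip [354.0, 243.0] 0.22 [ 639. -128.]
side fob_case [362.0, 364.0] 0.78 [ 327. -395.]
side fob_case [332.0, 290.0] 0.33 [ 442. -198.]
side coin_bowl [408.0, 262.0] 0.98 [ 705. -292.]
side shoe_tree [259.0, 166.0] 0.74 [694. 391.]
side shoe_tree [325.0, 247.0] 0.67 [562. -71.]
w [107.  48.] 0.95 [404.  140.5]
w [ 74. 202.] 0.84 [347.  -15.5]
w [140. 135.] 0.82 [427.6  56.4]
w [172. 351.] 0.72 [ 437.7 -205.2]
w [160. 263.] 0.56 [435.6 -87.2]
```

Run:
```python
from fit import *
o=ctrl.observe();w=ctrl.capture("wrist")
hsv=cv2.cvtColor(w["pixels"],cv2.COLOR_RGB2HSV)
m=((hsv[...,1]<70)&(hsv[...,2]>110)).astype(np.uint8)
m=cv2.morphologyEx(m,cv2.MORPH_CLOSE,np.ones((5,5)))
n,l,st,_=cv2.connectedComponentsWithStats(m);k=1+st[1:,4].argmax();print(st[k])
rows=np.arange(75,340,5);L=[];Rr=[]
for r in range(70,340,6):
    c=np.where(l[r]==k)[0]
    if len(c): L.append(onplane(w,(c[0],r),20,o)[:2]); 
for r in range(95,240,6):
    c=np.where(l[r]==k)[0]; Rr.append(onplane(w,(c[-1],r),20,o)[:2])
for E in(L,Rr):
    E=np.array(E);a=np.polyfit(E[:,1],E[:,0],1);print("x=a y+b",a,"angle",np.degrees(np.arctan(a[0])),np.abs(np.polyval(a,E[:,1])-E[:,0]).max())
T=[]
for c in range(256,410,6):
    r=np.where(l[:,c]==k)[0]; T.append(onplane(w,(c,r[0]),20,o)[:2])
T=np.array(T);a=np.polyfit(T[:,0],T[:,1],1);print("top y=a x+b",a,np.degrees(np.arctan(a[0])))
B=[]
for c in range(228,350,6):
    r=np.where(l[:,c]==k)[0]; B.append(r[-1])
print(B)
for q,z in [((246,267),32),((257,214),32),((244,314),32),((335,231),20),((320,313),20)]: print(onplane(w,q,z,o).round(1))
```

```text
[  218    55   199   293 40688]
x=a y+b [1.42192954e-01 5.23318085e+02] angle 8.092804769913386 0.6356875054041211
x=a y+b [1.43225907e-01 6.91263757e+02] angle 8.150807314225478 0.5677303158046243
top y=a x+b [-1.42817020e-01  2.09132891e+02] -8.12784944829066
[np.int64(345), np.int64(346), np.int64(347), np.int64(347), np.int64(347), np.int64(347), np.int64(347), np.int64(347), np.int64(347), np.int64(347), np.int64(347), np.int64(347), np.int64(347), np.int64(347), np.int64(347), np.int64(347), np.int64(347), np.int64(347), np.int64(347), np.int64(347), np.int64(347)]
[535.4 -82.9  32. ]
[548.5 -23.2  32. ]
[ 531.4 -140.9   32. ]
[631.9 -45.9  20. ]
[ 618.7 -147.1   20. ]
```

```bash
cat >> fit.py <<'E'
def go(x,y,z,yaw,show=True):
    o=ctrl.observe();R=np.array(o["tcp_rot"]);p=np.array(o["position"])
    s=R.T@(np.array([x,y,z])-p)/300
    cur=np.degrees(np.arctan2(R[1,1],R[0,1]))
    dt=(yaw-cur+180)%360-180
    print("shift",s.round(4).tolist(),"turn",round(-dt/180,4),"| dist",round(np.linalg.norm(s)*300,1),"tiltx",R[:,0].round(4),"p",p.round(1),"yaw",round(cur,2),"t",o["time"])
U=np.array([601.6,-42.7,-0.1419])
E
python3 - <<'E'
from fit import *
o=ctrl.observe()
L=[]
for n in ["wrist","scene","side"]:
    p=ctrl.capture(n);m=ctrl.mark_of(p,"clip_tab")[0];q=px(m);L.append(ray(p,q,o));print(n,np.round(q),onplane(p,q,73,o).round(1))
X=tri(L);print(X, upt(U,(30,115,73)))
Xp=upt(U,(30,115,73));go(Xp[0],Xp[1],150,-8.13)
E
```

```text
wrist [368. 125.] [647.9  68.   73. ]
scene [265. 200.] [474.9  54.3  73. ]
side [313. 198.] [643.8  66.   73. ]
[590.49997651  42.93232945 170.01181958] [647.5622636   66.90141571  73.        ]
shift [0.185, 0.2417, -0.223] turn 0.0452 | dist 113.2 tiltx [ 1.e-04  0.e+00 -1.e+00] p [575.   -0.  205.5] yaw -0.0 t 2.95
```

Request:
play_rows --series '[[0,[0.08,0.2417,-0.223],0.0452],[0,[0.13,0.2417,-0.223],0.0452],[0,[0.185,0.2417,-0.223],0.0452],[0,[0.185,0.2417,-0.223],0.0452]]' --force 50

```text
time: 3.45
position: [645.8, 66.6, 148.1]
tcp_rot: [[-0.005, 0.99, -0.141], [-0.001, -0.141, -0.99], [-1.0, -0.004, 0.001]]
wrist_force: [-0.0, 0.5, 0.1]
gripper_width: 57.8
```

Run:
```python
from fit import *
o=ctrl.observe();w=ctrl.capture("wrist");save(w,"w1.png",scale=1.42)
for l in("clip_tab","rail_top","clip"):
  for m in ctrl.mark_of(w,l): print(l,np.round(px(m)),m["conf"].__round__(2),onplane(w,px(m),{"clip_tab":73,"clip":20,"rail_top":52}[l],o).round(1))
print(proj(w,[upt(U,(30+a,115+b,88)) for a in(-6,6) for b in (-20,20)],o).round())
go(647.6,66.9,66,-8.13);print(o["gripper_width"])
```

```text
clip_tab [287. 226.] 0.67 [647.9  62.6  73. ]
clip [284. 206.] 0.67 [646.4  64.   20. ]
[[277. 253.]
 [277. 200.]
 [294. 253.]
 [294. 200.]]
shift [0.2847, -0.0011, -0.0026] turn -0.0003 | dist 85.4 tiltx [ 2.e-03 -2.e-04 -1.e+00] p [647.6  66.1 151.4] yaw -8.19 t 3.65
57.81641975470675
```

View pics/w1.png

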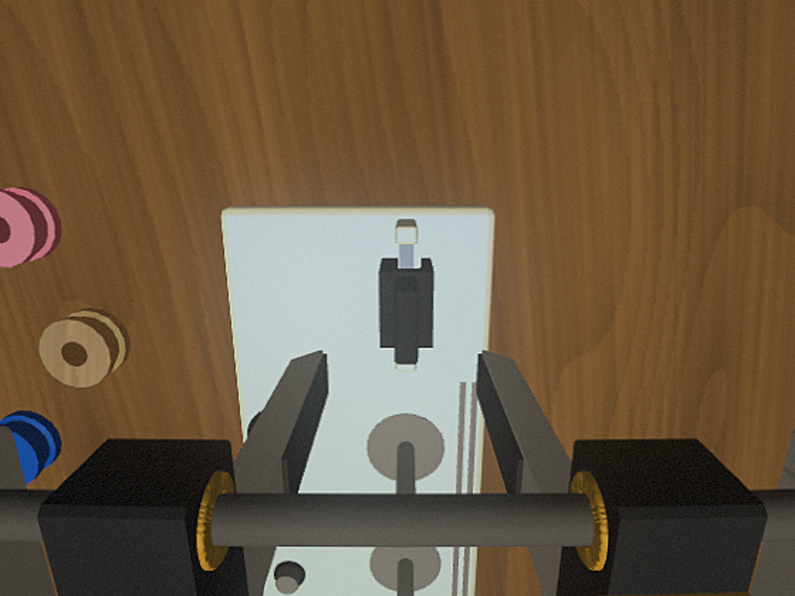

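The tab shows at cols 275–294 and rows 195–257, which matches the predicted position. Descending to grip it.

Request:
play_rows --series '[[0,[0.14,-0.001,-0.0026],0],[0,[0.25,-0.001,-0.0026],0],[0,[0.28,-0.001,-0.0026],0],[0,[0.28,-0.001,-0.0026],0],[0,[0.28,-0.001,-0.0026],0]]'

```text
time: 4.28
position: [649.0, 66.7, 69.3]
tcp_rot: [[0.005, 0.99, -0.143], [-0.0, -0.143, -0.99], [-1.0, 0.005, -0.001]]
wrist_force: [0.2, 0.0, 0.7]
gripper_width: 47.0
```

Request:
play_rows --series '[[-1,[0,0,0],0],[-1,[0,0,0],0],[-1,[0,0,0],0],[-1,[0,0,0],0],[-1,[0,0,0],0]]'

```text
time: 4.9
position: [648.6, 66.8, 69.3]
tcp_rot: [[0.005, 0.99, -0.143], [-0.0, -0.143, -0.99], [-1.0, 0.005, -0.001]]
wrist_force: [-1.0, -0.2, 0.9]
gripper_width: 11.6
```

Request:
play_rows --series '[[-1,[-0.02,0,0],0],[-1,[-0.04,0,0],0],[-1,[-0.06,0,0],0],[-1,[-0.1,0,0],0],[-1,[-0.15,0,0],0]]'

```text
time: 5.52
position: [648.4, 66.9, 115.6]
tcp_rot: [[0.005, 0.99, -0.143], [-0.0, -0.143, -0.99], [-1.0, 0.005, -0.001]]
wrist_force: [-0.1, -0.4, 0.5]
gripper_width: 11.6
```

Request:
play_rows --series '[[-1,[-0.1,0,0],0],[-1,[-0.2,0,0],0],[-1,[-0.25,0,0],0],[-1,[-0.25,0,0],0]]'

```text
time: 6.02
position: [648.7, 66.9, 192.2]
tcp_rot: [[0.008, 0.99, -0.143], [-0.0, -0.143, -0.99], [-1.0, 0.008, -0.001]]
wrist_force: [0.3, 1.0, -1.3]
gripper_width: 11.5
```

Run:
```python
from fit import *
o=ctrl.observe();w=ctrl.capture("wrist");save(w,"w2.png",scale=1)
s=ctrl.capture("scene");save(s,"s2.png",crop=(180,140,460,300),scale=2.8)
for m in ctrl.masks_of(s,"tray"): 
  print(m["rect"],m["conf"])
  c,_=cv2.findContours(m["region"].astype(np.uint8),0,2); c=max(c,key=cv2.contourArea)
  r=cv2.approxPolyDP(c,5,True)[:,0]; print([ (q.tolist(),onplane(s,q.tolist(),30)[:2].round().tolist()) for q in r])
```

```text
[0.5859, 0.4119, 0.6564, 0.5002] 0.72
[([351, 174], [405.0, 403.0]), ([325, 177], [394.0, 304.0]), ([335, 212], [560.0, 287.0]), ([365, 205], [557.0, 400.0])]
[0.662, 0.3474, 0.772, 0.4729] 0.67
[([402, 145], [311.0, 653.0]), ([369, 159], [349.0, 498.0]), ([397, 197], [553.0, 524.0]), ([431, 181], [514.0, 676.0])]
```

View pics/s2.png

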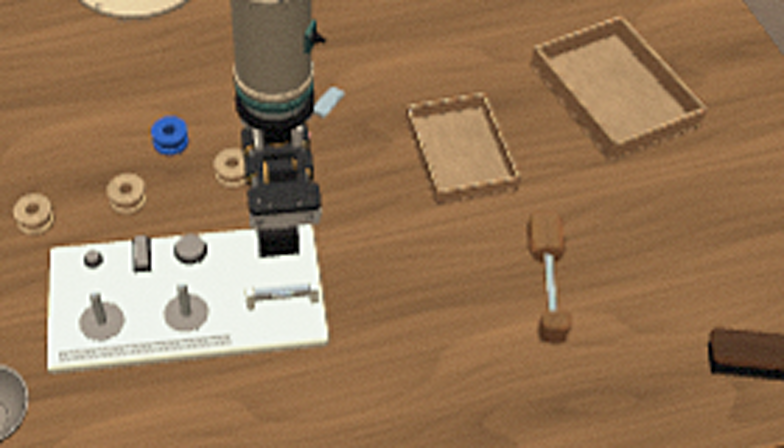

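View pics/w2.png

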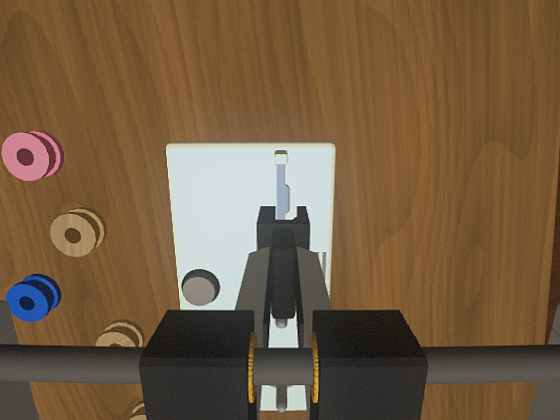

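The clip is off the rail. There are two trays: at scene (346,194), about 150x110, and at (400,172), about 205x155. The smaller one fits the description, so I'm moving above it.

Run:
```python
from fit import *
go(472,330,190,-8.13)
```

```text
shift [-0.0038, -0.703, -0.7849] turn -0.0004 | dist 316.1 tiltx [ 2.6e-03 -1.0e-04 -1.0e+00] p [647.2  66.8 189.3] yaw -8.2 t 6.175
```

Request:
play_rows --series '[[-1,[-0.004,-0.14,-0.157],0],[-1,[-0.004,-0.28,-0.314],0],[-1,[-0.004,-0.42,-0.471],0],[-1,[-0.004,-0.56,-0.628],0],[-1,[-0.004,-0.703,-0.785],0]]'

```text
time: 6.8
position: [472.4, 327.8, 188.7]
tcp_rot: [[0.001, 0.99, -0.143], [-0.001, -0.143, -0.99], [-1.0, 0.001, 0.001]]
wrist_force: [0.8, 0.2, 0.3]
gripper_width: 11.8
```

Request:
play_rows --series '[[-1,[0,0,0],0],[-1,[0,0,0],0]]'

```text
time: 7.05
position: [472.0, 327.4, 187.6]
tcp_rot: [[-0.001, 0.99, -0.142], [-0.003, -0.142, -0.99], [-1.0, -0.0, 0.003]]
wrist_force: [0.1, 0.6, -0.7]
gripper_width: 11.5
```

Run:
```python
from fit import *
o=ctrl.observe();w=ctrl.capture("wrist");save(w,"w3.png")
for m in ctrl.mark_of(w,"tray"): print(np.round(px(m)),m["conf"],onplane(w,px(m),0,o).round(1))
for m in ctrl.masks_of(w,"tray"):
  c,_=cv2.findContours(m["region"].astype(np.uint8),0,2); c=max(c,key=cv2.contourArea)
  r=cv2.approxPolyDP(c,5,True)[:,0]; print([ (q.tolist(),onplane(w,q.tolist(),30,o)[:2].round().tolist()) for q in r])
print(o["position"],o["gripper_width"])
```

```text
[277. 163.] 0.64 [470.2 355.2   0. ]
[([354, 100], [549.0, 406.0]), ([193, 117], [401.0, 412.0]), ([211, 227], [396.0, 305.0]), ([255, 224], [440.0, 302.0]), ([260, 207], [448.0, 319.0]), ([269, 205], [457.0, 320.0]), ([276, 219], [462.0, 304.0]), ([293, 218], [479.0, 303.0]), ([298, 205], [485.0, 316.0]), ([309, 219], [494.0, 300.0]), ([357, 214], [542.0, 298.0])]
[([97, 1], [338.0, 520.0]), ([104, 16], [341.0, 508.0]), ([123, 26], [356.0, 497.0]), ([186, 0], [415.0, 509.0])]
[472.02202651 327.36281529 187.62893446] 11.502378177306046
```

View pics/w3.png

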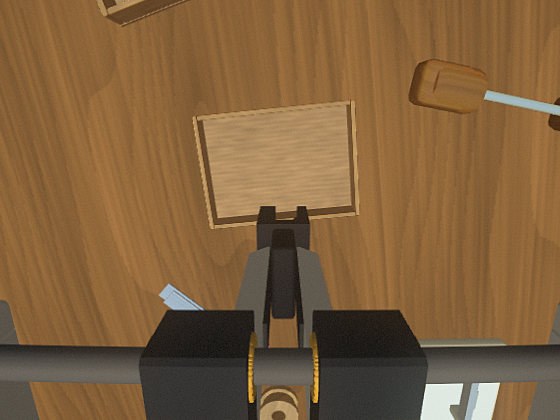

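Corners measure 148x107 mm, so this is the smaller tray, centred at (472,355). Lowering the clip into it.

Request:
play_rows --series '[[-1,[0.0,-0.013,-0.091],0],[-1,[0.1,-0.013,-0.091],0],[-1,[0.25,-0.013,-0.091],0],[-1,[0.36,-0.013,-0.091],0],[-1,[0.41,-0.013,-0.091],0]]'

```text
time: 7.82
position: [473.3, 352.0, 63.1]
tcp_rot: [[-0.003, 0.989, -0.147], [-0.004, -0.147, -0.989], [-1.0, -0.002, 0.004]]
wrist_force: [0.8, 0.0, -0.5]
gripper_width: 11.9
```

Run:
```python
from fit import *
go(472,355,54,-8.13); print(ctrl.observe()["wrist_force"])
```

```text
shift [0.0304, -0.0058, -0.0094] turn -0.0018 | dist 9.7 tiltx [-0.0027 -0.0038 -1.    ] p [473.3 352.   63.1] yaw -8.45 t 7.825
[ 0.79539536  0.03428837 -0.53379255]
```

Request:
play_rows --series '[[-1,[0.015,-0.005,-0.009],0],[-1,[0.03,-0.005,-0.009],0],[-1,[0.033,-0.005,-0.009],0],[-1,[0.033,-0.005,-0.009],0]]'

```text
time: 8.32
position: [472.7, 355.2, 54.0]
tcp_rot: [[-0.001, 0.989, -0.147], [-0.003, -0.147, -0.989], [-1.0, -0.001, 0.003]]
wrist_force: [-0.5, -0.0, -0.3]
gripper_width: 11.7
```

Request:
play_rows --series '[[-0.2,[0,0,0],0],[-0.2,[0,0,0],0],[-0.2,[0,0,0],0],[-0.2,[0,0,0],0],[-0.2,[-0.02,0,0],0]]'

```text
time: 8.95
position: [472.3, 354.9, 59.7]
tcp_rot: [[-0.002, 0.989, -0.147], [-0.004, -0.147, -0.989], [-1.0, -0.002, 0.004]]
wrist_force: [-0.8, 0.1, 0.1]
gripper_width: 37.6
```

Request:
play_rows --series '[[-0.2,[-0.1,0,0],0],[-0.2,[-0.25,0,0],0],[-0.2,[-0.4,0,0],0],[0.2,[-0.5,0,0],0],[0.2,[-0.5,0,0],0]]'

```text
time: 9.57
position: [474.1, 356.4, 212.7]
tcp_rot: [[0.003, 0.989, -0.147], [-0.0, -0.147, -0.989], [-1.0, 0.003, 0.0]]
wrist_force: [0.6, -0.1, -0.1]
gripper_width: 54.3
```

Run:
```python
from fit import *
o=ctrl.observe();w=ctrl.capture("wrist");save(w,"w4.png")
s=ctrl.capture("scene");d=ctrl.capture("side")
for n,p in(("scene",s),("side",d)):
    for m in ctrl.mark_of(p,"spool1"): print(n,np.round(px(m)).tolist(),round(m["conf"],2),onplane(p,px(m),13)[:2].round())
save(s,"s4.png",crop=(140,140,460,300),scale=2.4)
go(440,50,200,0)
```

```text
scene [239.0, 188.0] 0.72 [351. -21.]
scene [157.0, 237.0] 0.68 [ 491. -333.]
scene [262.0, 201.0] 0.6 [429.  49.]
scene [287.0, 188.0] 0.53 [396. 155.]
scene [223.0, 208.0] 0.49 [429. -93.]
scene [191.0, 214.0] 0.43 [ 425. -208.]
scene [344.0, 185.0] 0.33 [438. 365.]
side [377.0, 307.0] 0.83 [ 489. -325.]
side [332.0, 292.0] 0.77 [ 435. -203.]
side [270.0, 245.0] 0.73 [430.  51.]
side [265.0, 275.0] 0.63 [335. -24.]
side [305.0, 272.0] 0.59 [ 431. -102.]
shift [0.0324, 0.0449, 1.0207] turn -0.0469 | dist 306.7 tiltx [-0.0055 -0.0055 -1.    ] p [471.7 354.9 207.9] yaw -8.45 t 9.825
```

View pics/w4.png

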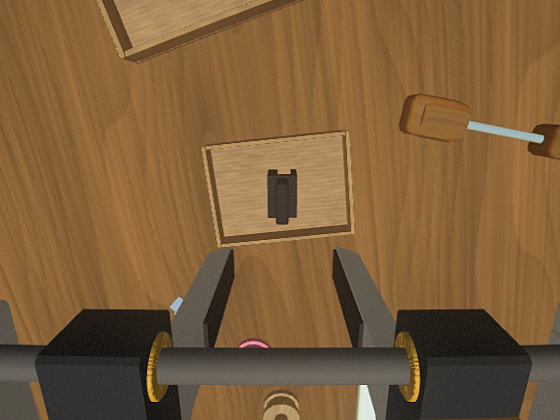

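View pics/s4.png

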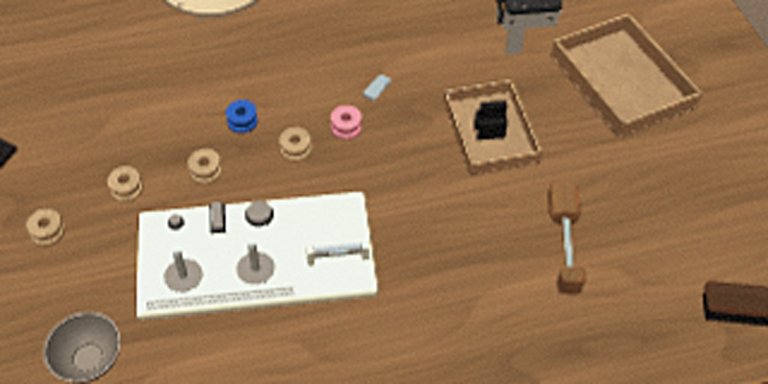

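The clip stands upright in the small tray. The four cedar spools are at about (429,52), (431,-92), (427,-205) and (490,-330).

Request:
play_rows --series '[[0.5,[0.0324,-0.02,0.2],0],[0.5,[0.0324,-0.01,0.4],0],[0.5,[0.0324,0,0.6],0],[0.5,[0.0324,0,0.8],0],[0.5,[0.0324,0,0.97],0]]'

```text
time: 10.45
position: [427.6, 65.1, 198.9]
tcp_rot: [[-0.008, 0.989, -0.147], [-0.006, -0.147, -0.989], [-1.0, -0.007, 0.007]]
wrist_force: [1.0, -1.3, -0.0]
gripper_width: 70.6
```

Request:
play_rows --series '[[0.5,[0.1,0,0],0],[0.5,[0.16,0,0],0],[0.5,[0.16,0,0],0]]'

```text
time: 10.82
position: [425.4, 64.6, 148.9]
tcp_rot: [[-0.013, 0.989, -0.148], [-0.006, -0.148, -0.989], [-1.0, -0.012, 0.008]]
wrist_force: [-0.2, 0.9, -0.6]
gripper_width: 70.5
```

```bash
cat >> fit.py <<'E'
def spools(name,yaw=-8.13,z=4,near=None):
    ctrl.observe()
    w=ctrl.capture("wrist");o=ctrl.observe();save(w,name)
    ms=ctrl.masks_of(w,"spool1")
    for m in ctrl.mark_of(w,"spool1"):
        q=px(m);a=w["pixels"]; 
        hs=cv2.cvtColor(a,cv2.COLOR_RGB2HSV)
        col=a[max(0,int(q[1])-14):int(q[1])+14,max(0,int(q[0])-14):int(q[0])+14].reshape(-1,3).mean(0).round()
        print(np.round(q),round(m["conf"],2),onplane(w,q,13,o)[:2].round(1),"rgb",col)
    # top-flange: mask centroid of top face approx
    for m in ms:
        R=m["region"].astype(np.uint8); ys,xs=np.where(R)
        print(" mask",np.round([xs.mean(),ys.mean()],1),R.sum(),m["rect"] and [round(v,2) for v in m["rect"]])
    return w,o
E
python3 - <<'E'
from fit import *
w,o=spools("w5.png");print(o["position"].round(1),o["gripper_width"])
E
```

```text
[246. 116.] 0.89 [405.1 143.2] rgb [170. 117. 114.]
[221. 286.] 0.89 [351.4 -13.5] rgb [39. 56. 96.]
[316. 337.] 0.79 [437.7 -85.2] rgb [129. 105.  71.]
[289. 207.] 0.67 [429.5  57.1] rgb [148. 119.  81.]
 mask [227.9 290.6] 1554 [0.36, 0.63, 0.44, 0.76]
 mask [327.6 411.8] 611 [0.55, 0.96, 0.63, 1.0]
 mask [287.9 210.7] 2331 [0.46, 0.43, 0.57, 0.57]
 mask [313.5 332.1] 1394 [0.52, 0.74, 0.6, 0.83]
 mask [246.4 118.5] 2315 [0.39, 0.21, 0.5, 0.35]
 mask [157.5  47.8] 1596 [0.23, 0.05, 0.34, 0.19]
[426.5  64.8 150. ] 70.15120731830828
```

View pics/w5.png

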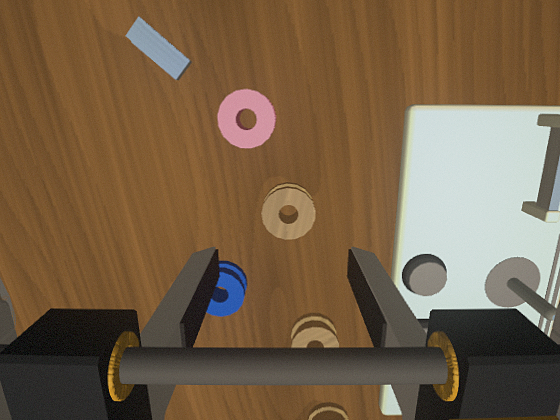

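Run:
```python
from fit import *
o=ctrl.observe();w=ctrl.capture("wrist")
print(onplane(w,(289,213),26,o).round(1),onplane(w,(246,119),26,o).round(1))
go(429,53,3.5,-8.13)
```

```text
[431.2  55.5  26. ] [407.4 141.3  26. ]
shift [0.4932, 0.0124, 0.0359] turn -0.0017 | dist 148.4 tiltx [-0.0065 -0.0058 -1.    ] p [427.9  65.1 151.4] yaw -8.43 t 11.025
```

Request:
play_rows --series '[[0.5,[0.15,0.016,0.027],0],[0.5,[0.3,0.016,0.027],0],[0.5,[0.42,0.016,0.027],0],[0.5,[0.485,0.016,0.027],0],[0.5,[0.485,0.016,0.027],0]]'

```text
time: 11.65
position: [430.0, 55.7, 5.3]
tcp_rot: [[-0.009, 0.989, -0.146], [-0.006, -0.146, -0.989], [-1.0, -0.008, 0.007]]
wrist_force: [-0.1, -0.1, 0.1]
gripper_width: 70.5
```

Run:
```python
from fit import *
go(430.5,55.5,3.5,-8.13)
w,o=spools("w6.png")
```

```text
shift [0.0061, 0.0019, 0.0003] turn -0.0015 | dist 1.9 tiltx [-0.0087 -0.0058 -0.9999] p [430.   55.7   5.3] yaw -8.41 t 11.65
[204. 111.] 0.91 [406.  140.7] rgb [146. 101.  82.]
[278. 269.] 0.7 [428.5  55.8] rgb [150. 120.  81.]
[167. 391.] 0.59 [349.8 -15.3] rgb [77. 83. 95.]
 mask [277.3 273.7] 7666 [0.41, 0.52, 0.58, 0.77]
 mask [196.3 108.3] 9498 [0.25, 0.13, 0.46, 0.39]
 mask [187.5 402.2] 1332 [0.29, 0.92, 0.37, 1.0]
```

View pics/w6.png

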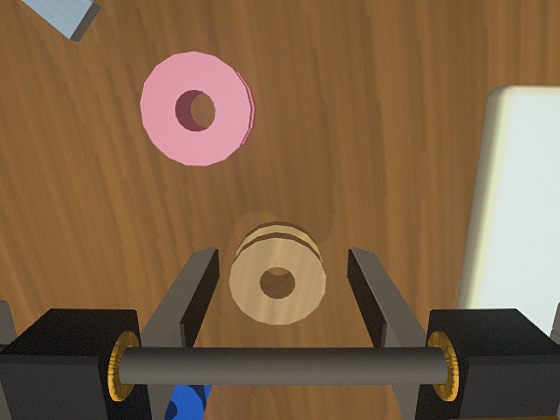

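Request:
play_rows --series '[[-1,[0.004,0,0],0],[-1,[0.004,0,0],0],[-1,[0.004,0,0],0],[-1,[0.004,0,0],0],[-1,[0.004,0,0],0]]' --force 20

```text
time: 12.42
position: [432.0, 55.6, 6.3]
tcp_rot: [[-0.003, 0.989, -0.146], [-0.006, -0.146, -0.989], [-1.0, -0.003, 0.006]]
wrist_force: [-1.1, 0.2, 5.6]
gripper_width: 48.3
```

Request:
play_rows --series '[[-1,[-0.1,0,0],0],[-1,[-0.25,0,0],0],[-1,[-0.4,0,0],0],[-1,[-0.5,0,0],0],[-1,[-0.5,0,0],0]]'

```text
time: 13.05
position: [434.2, 56.4, 158.1]
tcp_rot: [[0.002, 0.989, -0.146], [-0.006, -0.146, -0.989], [-1.0, 0.003, 0.006]]
wrist_force: [0.8, -0.7, -0.0]
gripper_width: 47.6
```

Run:
```python
from fit import *
X=upt(U,(30,0,150));print(X);go(X[0],X[1],150,-8.13);print(ctrl.observe()["gripper_width"])
```

```text
[631.29847231 -46.94272816 150.        ]
shift [0.0303, 0.7001, 0.2446] turn -0.0016 | dist 222.7 tiltx [ 0.002 -0.006 -1.   ] p [434.2  56.4 158.1] yaw -8.41 t 13.05
47.55078588487811
```

Request:
play_rows --series '[[-1,[0.0,0.17,0.06],0],[-1,[0.0,0.34,0.12],0],[-1,[0.0,0.51,0.18],0],[-1,[0.03,0.66,0.23],0],[-1,[0.03,0.7,0.245],0]]'

```text
time: 13.68
position: [631.8, -48.4, 146.2]
tcp_rot: [[-0.003, 0.989, -0.148], [-0.005, -0.148, -0.989], [-1.0, -0.002, 0.006]]
wrist_force: [-0.7, -0.4, -0.6]
gripper_width: 48.1
```

Request:
play_rows --series '[[-1,[0,0,0],0],[-1,[0,0,0],0]]'

```text
time: 13.92
position: [630.0, -47.5, 145.3]
tcp_rot: [[-0.006, 0.989, -0.147], [-0.005, -0.147, -0.989], [-1.0, -0.005, 0.005]]
wrist_force: [-0.1, 0.6, 0.4]
gripper_width: 47.6
```

Run:
```python
from fit import *
w=ctrl.capture("wrist");o=ctrl.observe();save(w,"w7.png",scale=1.4)
for l in("spindle_left","spindle_right","spool1"):
  for m in ctrl.mark_of(w,l): print(l,np.round(px(m)),round(m["conf"],2),onplane(w,px(m),20,o).round(1))
s=ctrl.capture("scene");d=ctrl.capture("side");
save(s,"s7.png",crop=(180,170,320,290),scale=5);save(d,"d7.png",crop=(240,140,400,300),scale=4)
X=upt(U,(30,0,20));Xt=X+[0,0,60];print("pred",proj(w,[X,Xt],o),proj(s,[X,Xt]),proj(d,[X,Xt]));go(X[0],X[1],100,-8.13)
```

```text
spindle_left [288. 199.] 0.94 [635.1 -44.2  20. ]
spindle_left [181. 195.] 0.23 [541.5 -26.9  20. ]
spool1 [ 92. 269.] 0.88 [441.2 -84.5  20. ]
spool1 [286. 267.] 0.78 [ 624.2 -108.9   20. ]
pred [[284.33144874 202.62965285]
 [284.3850314  223.89049605]] [[246.24924604 251.22040404]
 [244.64239182 241.51851843]] [[334.08665365 228.12377944]
 [336.0528606  215.35201618]]
shift [0.1563, -0.001, -0.004] turn -0.0019 | dist 46.9 tiltx [-0.0019 -0.0055 -1.    ] p [631.5 -47.9 146.9] yaw -8.47 t 14.225
```

View pics/w7.png

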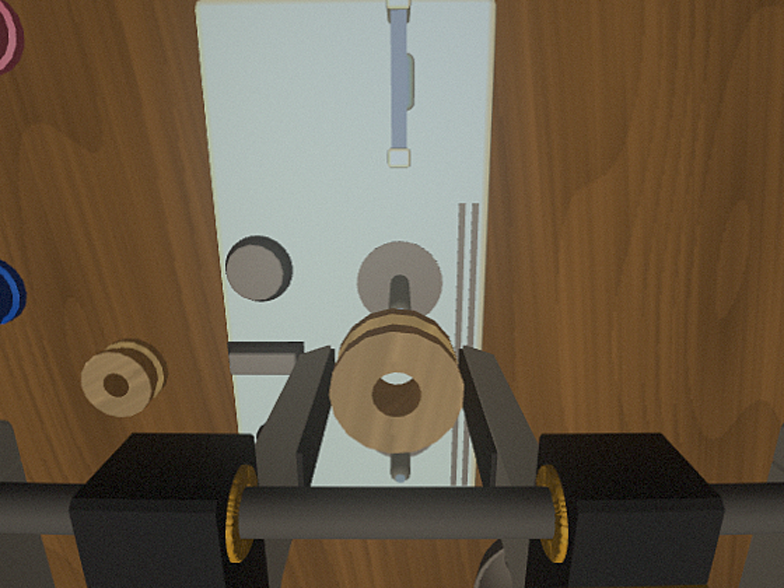

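View pics/s7.png

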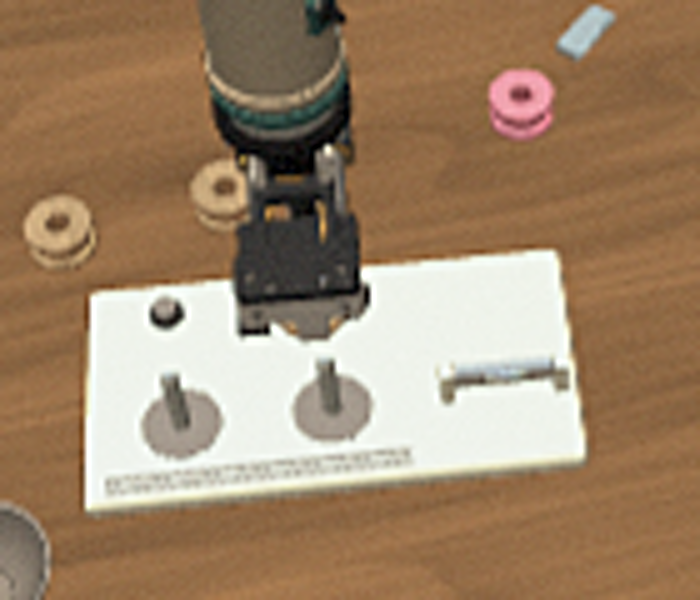

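View pics/d7.png

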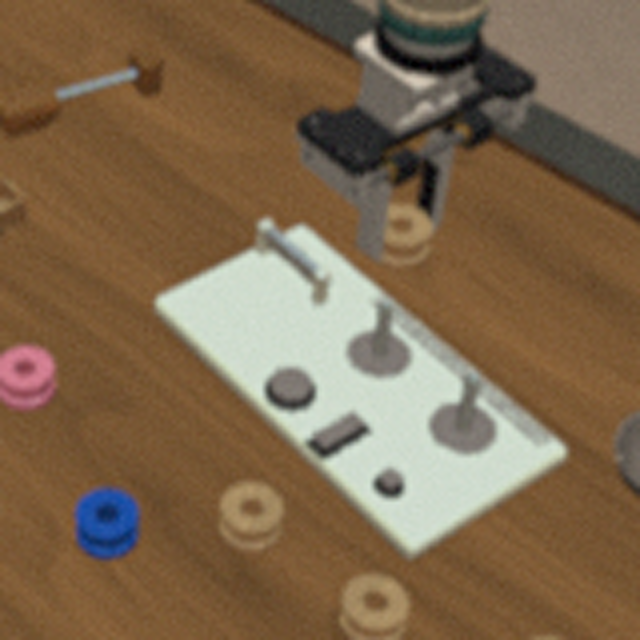

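Run:
```python
from fit import *
o=ctrl.observe();w=ctrl.capture("wrist")
z=o["position"][2]
im=w["pixels"];
for dz in(18,20,22): print(dz,onplane(w,(283,282),z+dz,o)[:2].round(1), o["position"].round(1))
print(onplane(w,(285.6,202),20,o).round(1))
```

```text
18 [631.3 -50.2] [631.5 -47.9 146.9]
20 [631.5 -49.1] [631.5 -47.9 146.9]
22 [631.6 -48.1] [631.5 -47.9 146.9]
[634.1 -47.3  20. ]
```

Request:
play_rows --series '[[-1,[0.08,0.006,-0.004],0],[-1,[0.14,0.006,-0.004],0],[-1,[0.17,0.006,-0.004],0],[-1,[0.17,0.006,-0.004],0]]'

```text
time: 14.78
position: [633.1, -47.3, 95.4]
tcp_rot: [[-0.003, 0.989, -0.147], [-0.005, -0.147, -0.989], [-1.0, -0.002, 0.006]]
wrist_force: [-0.3, -0.3, 0.1]
gripper_width: 48.0
```

Run:
```python
from fit import *
w=ctrl.capture("wrist");o=ctrl.observe();save(w,"w8.png",scale=1.4);go(633,-46.5,25,-8.13)
```

```text
shift [0.237, -0.0024, -0.004] turn -0.0019 | dist 71.1 tiltx [-0.0016 -0.0056 -1.    ] p [633.6 -47.4  96.1] yaw -8.47 t 14.825
```

View pics/w8.png

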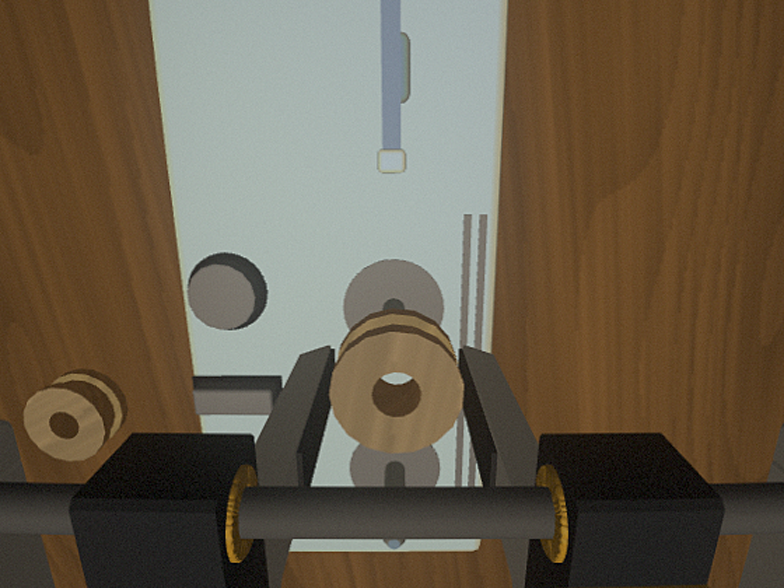

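Request:
play_rows --series '[[-1,[0.03,-0.003,-0.003],0],[-1,[0.06,-0.003,-0.003],0],[-1,[0.08,-0.003,-0.003],0],[-1,[0.1,-0.003,-0.003],0],[-1,[0.1,-0.003,-0.003],0]]'

```text
time: 15.45
position: [632.4, -46.5, 65.4]
tcp_rot: [[-0.003, 0.989, -0.147], [-0.005, -0.147, -0.989], [-1.0, -0.002, 0.006]]
wrist_force: [0.0, 0.3, -1.3]
gripper_width: 48.4
```

Run:
```python
from fit import *
o=ctrl.observe();w=ctrl.capture("wrist");save(w,"w9.png",crop=(200,180,360,360),scale=3);print(o["wrist_force"]);go(632.5,-46.9,26,-8.13)
```

```text
[ 0.01391061  0.28553668 -1.25264224]
shift [0.1327, -0.0005, 0.0006] turn -0.0019 | dist 39.8 tiltx [-0.0021 -0.0055 -1.    ] p [632.7 -46.5  65.8] yaw -8.47 t 15.5
```

View pics/w9.png

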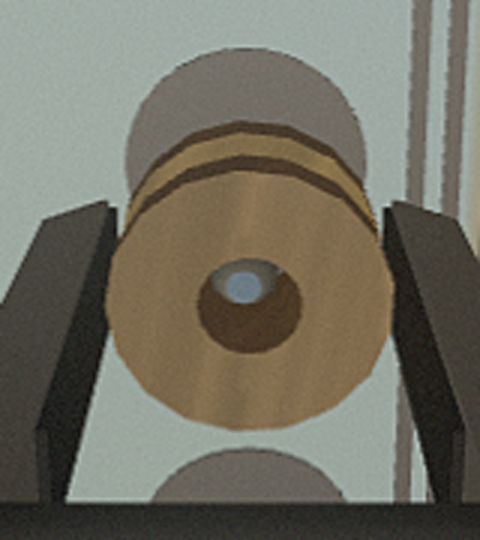

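The spindle tip shows inside the bore, centred.

Request:
play_rows --series '[[-1,[0.05,0,0],0],[-1,[0.1,0,0],0],[-1,[0.12,0,0],0],[-1,[0.13,0,0],0],[-1,[0.13,0,0],0]]'

```text
time: 16.12
position: [632.9, -46.8, 26.9]
tcp_rot: [[-0.002, 0.989, -0.147], [-0.006, -0.147, -0.989], [-1.0, -0.001, 0.006]]
wrist_force: [0.2, 0.0, -0.0]
gripper_width: 48.1
```

Run:
```python
from fit import *
o=ctrl.observe();print(o["position"],o["wrist_force"])
```

```text
[632.92536991 -46.81200159  26.88616825] [ 0.24968993  0.01539597 -0.0269431 ]
```

Request:
play_rows --series '[[0.4,[0,0,0],0],[0.4,[0,0,0],0],[0.4,[0,0,0],0],[0.4,[-0.1,0,0],0],[0.4,[-0.25,0,0],0]]'

```text
time: 16.75
position: [631.8, -46.2, 101.2]
tcp_rot: [[-0.005, 0.989, -0.147], [-0.005, -0.148, -0.989], [-1.0, -0.005, 0.006]]
wrist_force: [0.4, -0.7, 0.9]
gripper_width: 65.7
```

Request:
play_rows --series '[[0.5,[-0.1,0,0],0],[0.5,[-0.25,0,0],0],[0.5,[-0.25,0,0],0]]'

```text
time: 17.12
position: [634.8, -46.2, 180.5]
tcp_rot: [[0.003, 0.989, -0.147], [-0.006, -0.147, -0.989], [-1.0, 0.004, 0.006]]
wrist_force: [0.0, -0.5, 0.1]
gripper_width: 70.5
```

Run:
```python
from fit import *
w,o=spools("w10.png");go(434,-85,150,-8.13)
```

```text
[280. 200.] 0.84 [629.7 -52.3] rgb [122. 109.  89.]
[  5. 205.] 0.81 [349.4 -15.6] rgb [ 24.  60. 121.]
[ 3. 32.] 0.75 [404.3 140.5] rgb [162. 100. 111.]
[104. 253.] 0.74 [437.5 -82. ] rgb [112.  89.  59.]
 mask [197.5 412.3] 509 [0.32, 0.96, 0.39, 1.0]
 mask [280.5 199.3] 1843 [0.46, 0.41, 0.55, 0.54]
 mask [ 14.6 202.8] 1409 [0.0, 0.43, 0.06, 0.55]
 mask [15.4 33.7] 1704 [0.0, 0.0, 0.07, 0.14]
 mask [ 99.6 257.3] 2085 [0.13, 0.55, 0.23, 0.67]
shift [0.0893, -0.6309, 0.2261] turn -0.0019 | dist 202.8 tiltx [-0.0071 -0.0046 -1.    ] p [631.4 -45.7 175.2] yaw -8.48 t 17.275
```

View pics/w10.png

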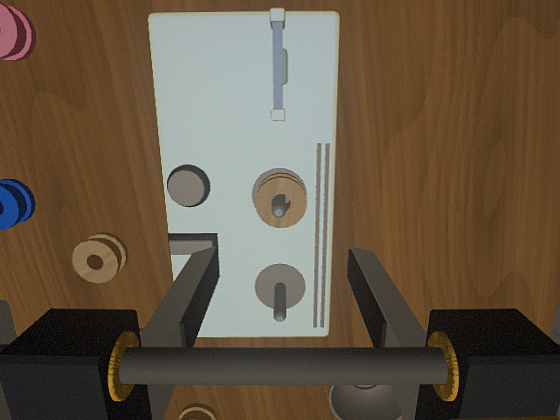

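Spool 1 is seated on the left spindle. Next is the cedar spool at (98,260) in this view.

Request:
play_rows --series '[[0.5,[0.0,-0.15,0.05],0],[0.5,[0.0,-0.3,0.1],0],[0.5,[0.0,-0.45,0.18],0],[0.5,[0.04,-0.6,0.24],0],[0.5,[0.09,-0.63,0.25],0]]'

```text
time: 17.9
position: [429.1, -91.8, 148.2]
tcp_rot: [[-0.011, 0.989, -0.149], [-0.004, -0.149, -0.989], [-1.0, -0.01, 0.005]]
wrist_force: [0.4, 0.3, 0.4]
gripper_width: 70.5
```

Request:
play_rows --series '[[0.5,[0,0,0],0],[0.5,[0,0,0],0]]'

```text
time: 18.15
position: [429.2, -91.7, 147.8]
tcp_rot: [[-0.012, 0.989, -0.149], [-0.003, -0.149, -0.989], [-1.0, -0.011, 0.005]]
wrist_force: [-0.2, 0.8, 0.3]
gripper_width: 70.5
```

Run:
```python
from fit import *
w,o=spools("w11.png");go(437,-85,5,-8.13)
```

```text
[368. 403.] 0.78 [ 487.1 -334.1] rgb [134. 109.  74.]
[290. 195.] 0.74 [435.9 -87.1] rgb [143. 114.  77.]
[180. 132.] 0.68 [349.1 -17.4] rgb [ 61.  81. 130.]
[311. 309.] 0.62 [ 439.9 -207. ] rgb [137. 111.  75.]
 mask [523.2 119.6] 3182 [0.87, 0.21, 1.0, 0.36]
 mask [288.3 195.8] 2249 [0.47, 0.4, 0.56, 0.54]
 mask [365.6 401.8] 1539 [0.61, 0.92, 0.69, 1.0]
 mask [307.4 310.6] 2202 [0.51, 0.67, 0.59, 0.81]
 mask [180.  128.2] 2783 [0.26, 0.24, 0.38, 0.38]
shift [0.4775, 0.024, -0.0285] turn -0.0022 | dist 143.7 tiltx [-0.0105 -0.0037 -0.9999] p [430.1 -91.9 148.4] yaw -8.53 t 18.3
```

View pics/w11.png

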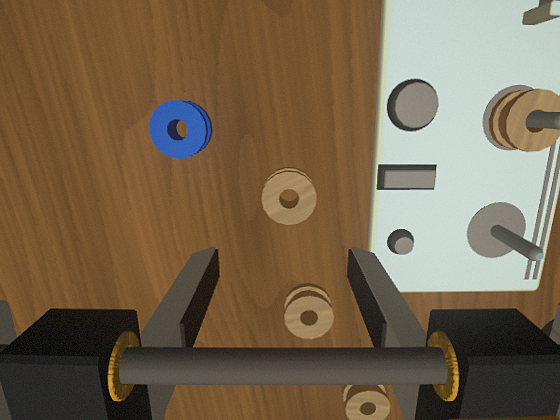

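Run:
```python
from fit import *
o=ctrl.observe();w=ctrl.capture("wrist")
X=onplane(w,(289,198),26,o);print(X.round(1));go(X[0]-1,X[1],5,-8.13)
```

```text
[435.2 -86.7  26. ]
shift [0.4778, 0.0159, -0.0215] turn -0.0022 | dist 143.6 tiltx [-0.0104 -0.0037 -0.9999] p [430.  -91.8 148.4] yaw -8.53 t 18.35
```

Request:
play_rows --series '[[0.5,[0.15,0.016,-0.0215],0],[0.5,[0.3,0.016,-0.0215],0],[0.5,[0.42,0.016,-0.0215],0],[0.5,[0.478,0.016,-0.0215],0],[0.5,[0.478,0.016,-0.0215],0]]'

```text
time: 18.98
position: [433.8, -86.4, 3.9]
tcp_rot: [[-0.013, 0.989, -0.148], [-0.003, -0.148, -0.989], [-1.0, -0.013, 0.005]]
wrist_force: [-0.2, 0.2, 0.5]
gripper_width: 70.3
```

Request:
play_rows --series '[[-1,[0,0,0],0],[-1,[0,0,0],0],[-1,[0,0,0],0],[-1,[0,0,0],0],[-1,[0,0,0],0]]'

```text
time: 19.6
position: [434.5, -86.5, 4.7]
tcp_rot: [[-0.011, 0.989, -0.148], [-0.003, -0.148, -0.989], [-1.0, -0.011, 0.005]]
wrist_force: [0.2, 0.6, 5.5]
gripper_width: 48.0
```

Request:
play_rows --series '[[-1,[-0.1,0,0],0],[-1,[-0.25,0,0],0],[-1,[-0.4,0,0],0],[-1,[-0.5,0,0],0],[-1,[-0.5,0,0],0]]'

```text
time: 20.23
position: [437.7, -86.6, 156.6]
tcp_rot: [[-0.006, 0.989, -0.148], [-0.005, -0.148, -0.989], [-1.0, -0.006, 0.006]]
wrist_force: [0.4, 0.6, -0.7]
gripper_width: 47.9
```

Run:
```python
from fit import *
w=ctrl.capture("wrist");o=ctrl.observe();save(w,"w12.png",crop=(200,180,360,360),scale=3)
go(632.6,-46.7,150,-8.13);print(o["gripper_width"])
```

```text
shift [0.0093, 0.6278, -0.2268] turn -0.0021 | dist 200.3 tiltx [-0.01   -0.0038 -0.9999] p [436.3 -86.1 154.9] yaw -8.51 t 20.275
47.73964912133299
```

View pics/w12.png

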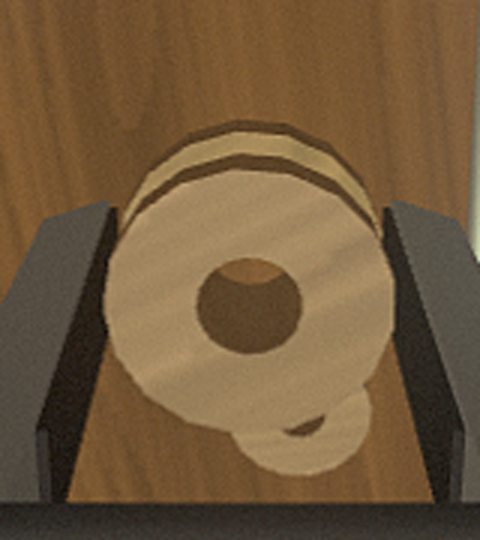

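Request:
play_rows --series '[[-1,[0.0,0.15,-0.05],0],[-1,[0.0,0.3,-0.1],0],[-1,[0.0,0.45,-0.16],0],[-1,[0.01,0.6,-0.22],0],[-1,[0.01,0.628,-0.227],0]]'

```text
time: 20.9
position: [633.7, -45.7, 146.1]
tcp_rot: [[-0.014, 0.989, -0.147], [-0.003, -0.147, -0.989], [-1.0, -0.014, 0.005]]
wrist_force: [-0.8, -0.8, 0.4]
gripper_width: 47.8
```

Request:
play_rows --series '[[-1,[0,0,0],0],[-1,[0,0,0],0]]'

```text
time: 21.15
position: [631.7, -45.9, 144.8]
tcp_rot: [[-0.018, 0.989, -0.147], [-0.002, -0.147, -0.989], [-1.0, -0.017, 0.005]]
wrist_force: [-0.3, 0.9, -0.1]
gripper_width: 47.6
```

Run:
```python
from fit import *
w=ctrl.capture("wrist");o=ctrl.observe();save(w,"w13.png",crop=(180,120,380,360),scale=2.5)
go(632.6,-46.7,95,-8.13);go(632.6,-46.7,66,-8.13)
```

```text
shift [0.1684, 0.0051, 0.0013] turn -0.0018 | dist 50.5 tiltx [-0.0163 -0.0026 -0.9999] p [632.  -46.  145.5] yaw -8.46 t 21.2
shift [0.265, 0.0066, 0.0008] turn -0.0018 | dist 79.5 tiltx [-0.0163 -0.0026 -0.9999] p [632.  -46.  145.5] yaw -8.46 t 21.2
```

View pics/w13.png

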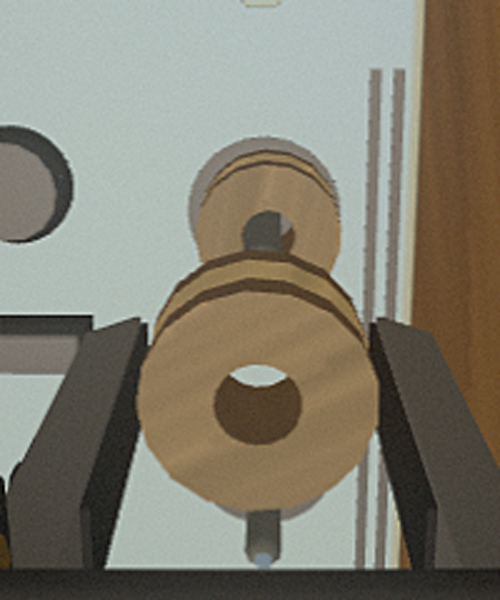

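Request:
play_rows --series '[[-1,[0.08,0.005,0.001],0],[-1,[0.14,0.005,0.001],0],[-1,[0.18,0.0052,0.001],0],[-1,[0.22,0.006,0.001],0],[-1,[0.24,0.0062,0.001],0]]'

```text
time: 21.82
position: [632.3, -46.8, 73.1]
tcp_rot: [[-0.017, 0.989, -0.147], [-0.003, -0.147, -0.989], [-1.0, -0.016, 0.005]]
wrist_force: [0.6, 0.2, -0.9]
gripper_width: 47.7
```

Run:
```python
from fit import *
w=ctrl.capture("wrist");o=ctrl.observe();save(w,"w14.png",crop=(200,180,360,360),scale=3)
go(632.6,-46.7,51,-8.13);print(o["wrist_force"])
```

```text
shift [0.0716, 0.0032, -0.0007] turn -0.0019 | dist 21.5 tiltx [-0.0176 -0.0024 -0.9998] p [632.  -46.7  72.5] yaw -8.47 t 21.875
[-0.27566927  0.11750178 -0.96381106]
```

View pics/w14.png

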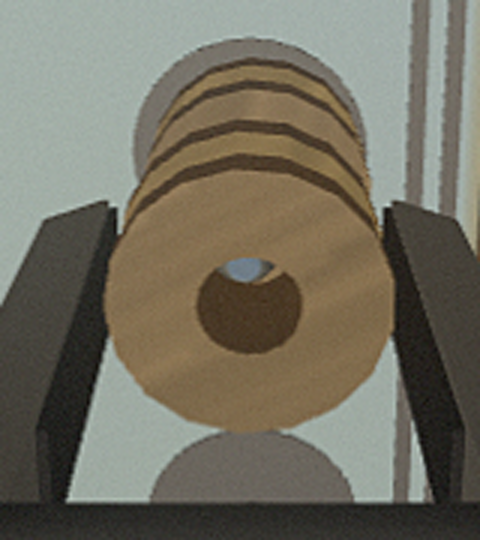

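Tip centred in the bore. Lowering onto the stack.

Request:
play_rows --series '[[-1,[0.03,0.002,0],0],[-1,[0.055,0.003,0],0],[-1,[0.067,0.003,0],0],[-1,[0.067,0.003,0],0]]'

```text
time: 22.38
position: [632.4, -46.8, 52.0]
tcp_rot: [[-0.018, 0.989, -0.147], [-0.002, -0.147, -0.989], [-1.0, -0.018, 0.005]]
wrist_force: [-0.0, -0.5, 0.1]
gripper_width: 47.5
```

Request:
play_rows --series '[[0.4,[0,0,0],0],[0.4,[0,0,0],0],[0.4,[0,0,0],0],[0.4,[-0.1,0,0],0],[0.4,[-0.25,0,0],0]]'

```text
time: 23.0
position: [632.6, -46.5, 126.4]
tcp_rot: [[-0.022, 0.989, -0.147], [-0.002, -0.147, -0.989], [-1.0, -0.021, 0.005]]
wrist_force: [0.4, -0.5, 0.5]
gripper_width: 65.4
```

Request:
play_rows --series '[[0.5,[-0.1,0,0],0],[0.5,[-0.25,0,0],0]]'

```text
time: 23.25
position: [633.3, -46.3, 201.7]
tcp_rot: [[-0.024, 0.989, -0.147], [-0.001, -0.147, -0.989], [-1.0, -0.024, 0.005]]
wrist_force: [1.4, 0.3, -0.4]
gripper_width: 70.4
```

Run:
```python
from fit import *
w,o=spools("w15.png");go(437,-209,160,-8.13)
```

```text
[288. 200.] 0.77 [639. -62.] rgb [129. 114.  92.]
[31. 35.] 0.68 [410.4 142.2] rgb [144.  86.  96.]
[204. 412.] 0.63 [ 486. -336.] rgb [108.  86.  56.]
[ 25. 197.] 0.59 [348.3 -16.4] rgb [ 29.  61. 123.]
[147. 335.] 0.48 [ 441.  -207.5] rgb [64. 57. 45.]
 mask [ 28.5 196.7] 2065 [0.0, 0.42, 0.1, 0.52]
 mask [28.6 36.1] 2732 [0.0, 0.02, 0.11, 0.15]
 mask [285.2 200.5] 2122 [0.47, 0.41, 0.55, 0.54]
 mask [205.5 405.5] 1028 [0.33, 0.93, 0.4, 1.0]
 mask [143.2 321.5] 134 [0.25, 0.75, 0.28, 0.8]
 mask [292.4 172. ] 72 [0.5, 0.4, 0.54, 0.42]
shift [0.16, -0.5737, 0.6321] turn -0.0019 | dist 260.6 tiltx [-0.0156 -0.0027 -0.9999] p [635.9 -46.6 204.5] yaw -8.47 t 23.4
```

View pics/w15.png

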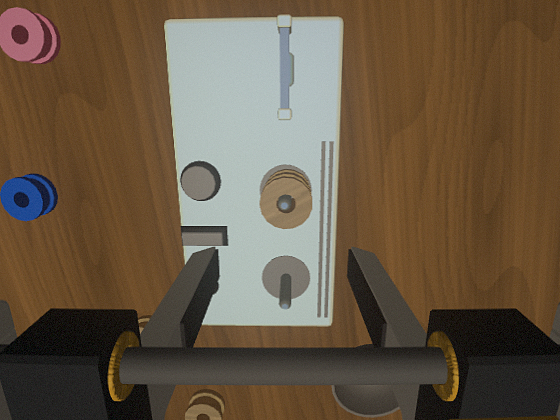

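Two spools are on the left spindle. Next is the third, at about (438,-207).

Request:
play_rows --series '[[0.5,[0.0,-0.12,0.13],0],[0.5,[0.0,-0.24,0.26],0],[0.5,[0.05,-0.36,0.39],0],[0.5,[0.1,-0.48,0.52],0],[0.5,[0.16,-0.57,0.64],0]]'

```text
time: 24.02
position: [435.2, -211.8, 158.5]
tcp_rot: [[-0.017, 0.989, -0.147], [-0.002, -0.147, -0.989], [-1.0, -0.017, 0.004]]
wrist_force: [-0.2, -0.4, -0.5]
gripper_width: 70.6
```

Request:
play_rows --series '[[0.5,[0,0,0],0],[0.5,[0,0,0],0]]'

```text
time: 24.28
position: [435.2, -211.3, 157.9]
tcp_rot: [[-0.018, 0.989, -0.148], [-0.001, -0.148, -0.989], [-1.0, -0.018, 0.003]]
wrist_force: [0.3, -0.2, 0.5]
gripper_width: 70.9
```

Run:
```python
from fit import *
w,o=spools("w16.png");go(437,-209,5,-8.13)
```

```text
[352. 303.] 0.84 [ 487.2 -330.6] rgb [110.  89.  61.]
 mask [342.1 303.2] 1390 [0.58, 0.66, 0.65, 0.79]
 mask [152.5   6.6] 689 [0.22, 0.0, 0.32, 0.05]
 mask [284.6 194.6] 2332 [0.46, 0.39, 0.56, 0.54]
shift [0.5122, 0.0092, -0.0098] turn -0.0014 | dist 153.7 tiltx [-0.0165 -0.002  -0.9999] p [ 436.4 -211.2  158.7] yaw -8.39 t 24.425
```

View pics/w16.png

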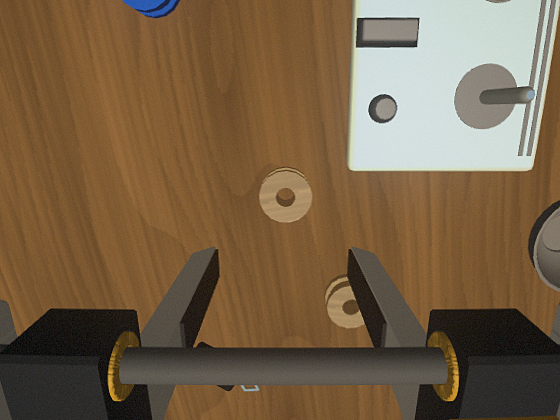

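Run:
```python
from fit import *
o=ctrl.observe();w=ctrl.capture("wrist")
X=onplane(w,(286,197),26,o);print(X.round(1),onplane(w,(486,96.5),20,o).round(1),upt(U,(30,-100,20)));go(X[0]-1,X[1],5,-8.13)
```

```text
[ 437.8 -207.1   26. ] [ 620.  -144.9   20. ] [ 617.15604511 -145.93763587   20.        ]
shift [0.5124, 0.0078, -0.0161] turn -0.0014 | dist 153.8 tiltx [-0.0165 -0.0021 -0.9999] p [ 436.4 -211.2  158.7] yaw -8.37 t 24.475
```

Request:
play_rows --series '[[0.5,[0.15,0.008,-0.016],0],[0.5,[0.3,0.008,-0.016],0],[0.5,[0.44,0.008,-0.016],0],[0.5,[0.512,0.008,-0.016],0],[0.5,[0.512,0.008,-0.016],0]]'

```text
time: 25.1
position: [436.4, -205.9, 3.8]
tcp_rot: [[-0.019, 0.989, -0.144], [-0.0, -0.144, -0.99], [-1.0, -0.019, 0.003]]
wrist_force: [0.5, -0.3, 0.4]
gripper_width: 70.3
```

Request:
play_rows --series '[[-1,[0,0,0],0],[-1,[0,0,0],0],[-1,[0,0,0],0],[-1,[0,0,0],0],[-1,[0,0,0],0]]'

```text
time: 25.72
position: [437.2, -206.3, 4.8]
tcp_rot: [[-0.017, 0.989, -0.145], [-0.001, -0.145, -0.989], [-1.0, -0.017, 0.004]]
wrist_force: [0.2, 0.9, 6.0]
gripper_width: 47.9
```

Request:
play_rows --series '[[-1,[-0.1,0,0],0],[-1,[-0.25,0,0],0],[-1,[-0.4,0,0],0],[-1,[-0.5,0,0],0],[-1,[-0.5,0,0],0]]'

```text
time: 26.35
position: [441.2, -207.1, 156.9]
tcp_rot: [[-0.013, 0.989, -0.145], [-0.004, -0.145, -0.989], [-1.0, -0.012, 0.006]]
wrist_force: [0.7, 0.9, 0.2]
gripper_width: 47.7
```

Run:
```python
from fit import *
w=ctrl.capture("wrist");o=ctrl.observe();save(w,"w17.png",crop=(200,180,360,360),scale=3)
go(618.5,-145.7,150,-8.13);print(o["gripper_width"])
```

```text
shift [0.0071, 0.5598, -0.286] turn -0.001 | dist 188.6 tiltx [-0.0161 -0.002  -0.9999] p [ 440.  -206.3  155.1] yaw -8.32 t 26.4
47.613119159664556
```

View pics/w17.png

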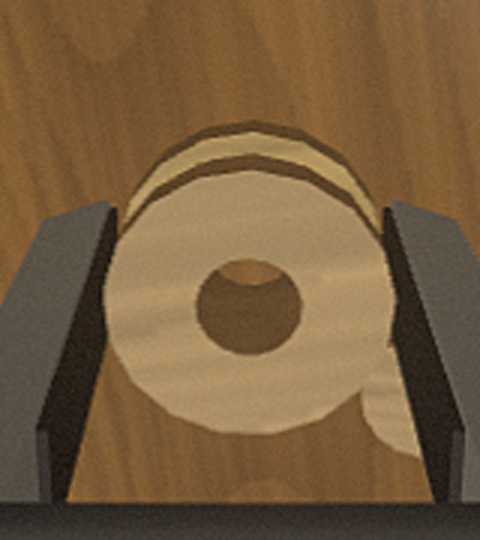

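Request:
play_rows --series '[[-1,[0.0,0.15,-0.07],0],[-1,[0.0,0.3,-0.15],0],[-1,[0.0,0.45,-0.23],0],[-1,[0.007,0.56,-0.286],0],[-1,[0.007,0.56,-0.286],0]]'

```text
time: 27.02
position: [619.3, -144.3, 146.5]
tcp_rot: [[-0.02, 0.99, -0.142], [-0.0, -0.143, -0.99], [-1.0, -0.02, 0.003]]
wrist_force: [-0.2, 0.1, -1.3]
gripper_width: 47.6
```

Request:
play_rows --series '[[-1,[0,0,0],0],[-1,[0,0,0],0]]'

```text
time: 27.28
position: [617.6, -144.5, 145.4]
tcp_rot: [[-0.023, 0.989, -0.143], [0.0, -0.143, -0.99], [-1.0, -0.023, 0.003]]
wrist_force: [0.3, -0.7, -0.3]
gripper_width: 48.0
```

Run:
```python
from fit import *
w=ctrl.capture("wrist");o=ctrl.observe();save(w,"w18.png",crop=(180,120,380,360),scale=2.5)
go(618.5,-145.7,95,-8.13);go(618.5,-145.7,68,-8.13)
```

```text
shift [0.1698, 0.0059, 0.0027] turn -0.0006 | dist 51.0 tiltx [-0.0216  0.     -0.9998] p [ 618.  -144.6  146. ] yaw -8.24 t 27.325
shift [0.2598, 0.0078, 0.0024] turn -0.0006 | dist 78.0 tiltx [-0.0216  0.     -0.9998] p [ 618.  -144.6  146. ] yaw -8.24 t 27.325
```

View pics/w18.png

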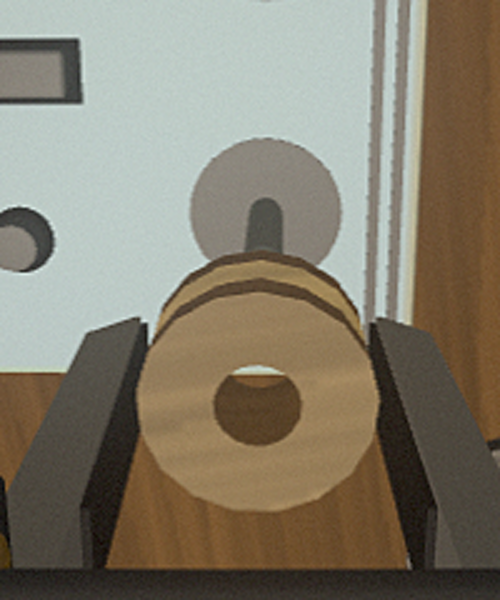

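Request:
play_rows --series '[[-1,[0.08,0.004,0.0025],0],[-1,[0.14,0.005,0.0025],0],[-1,[0.18,0.006,0.0025],0],[-1,[0.22,0.007,0.0025],0],[-1,[0.24,0.0075,0.0025],0]]'

```text
time: 27.95
position: [618.2, -145.8, 73.4]
tcp_rot: [[-0.022, 0.989, -0.144], [0.0, -0.144, -0.99], [-1.0, -0.022, 0.003]]
wrist_force: [0.1, -0.0, 0.0]
gripper_width: 47.8
```

Run:
```python
from fit import *
w=ctrl.capture("wrist");o=ctrl.observe();save(w,"w19.png",crop=(200,180,360,360),scale=3)
go(618.5,-145.7,25.5,-8.13);print(o["wrist_force"])
```

```text
shift [0.1579, 0.0053, -0.0004] turn -0.0007 | dist 47.4 tiltx [-2.290e-02  5.000e-04 -9.997e-01] p [ 618.  -145.6   72.9] yaw -8.25 t 28.0
[-0.30759011  0.51899182 -0.87883647]
```

View pics/w19.png

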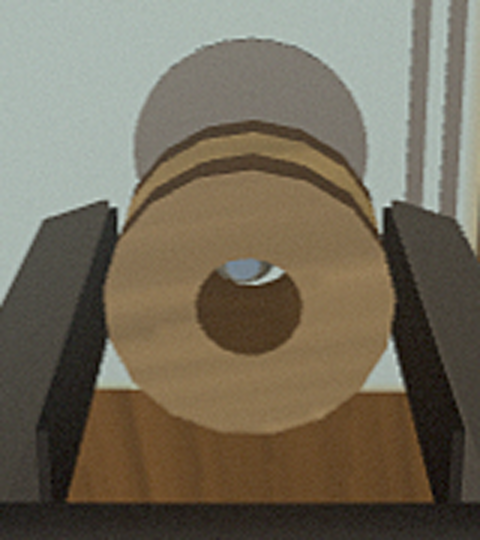

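Request:
play_rows --series '[[-1,[0.05,0.001,0],0],[-1,[0.1,0.003,0],0],[-1,[0.135,0.004,0],0],[-1,[0.154,0.005,0],0],[-1,[0.154,0.005,0],0]]'

```text
time: 28.62
position: [618.3, -145.8, 26.2]
tcp_rot: [[-0.024, 0.989, -0.143], [0.001, -0.143, -0.99], [-1.0, -0.023, 0.003]]
wrist_force: [-0.1, 0.4, -0.5]
gripper_width: 47.7
```

Request:
play_rows --series '[[0.4,[0,0,0],0],[0.4,[0,0,0],0],[0.4,[0,0,0],0],[0.4,[-0.1,0,0],0],[0.4,[-0.25,0,0],0]]'

```text
time: 29.25
position: [618.9, -145.5, 100.6]
tcp_rot: [[-0.027, 0.989, -0.143], [0.002, -0.143, -0.99], [-1.0, -0.027, 0.002]]
wrist_force: [0.4, -0.1, 0.5]
gripper_width: 65.5
```

Request:
play_rows --series '[[0.5,[-0.1,0,0],0],[0.5,[-0.2,0,0],0],[0.5,[-0.25,0,0],0]]'

```text
time: 29.62
position: [621.7, -145.9, 177.7]
tcp_rot: [[-0.024, 0.989, -0.143], [0.001, -0.144, -0.99], [-1.0, -0.024, 0.003]]
wrist_force: [0.7, -0.4, -0.0]
gripper_width: 70.2
```

Run:
```python
from fit import *
w,o=spools("w20.png");go(487,-334,160,-8.13)
s=ctrl.capture("scene")
for m in ctrl.mark_of(s,"spool1"): print(np.round(px(m)).tolist(),round(m["conf"],2),onplane(s,px(m),13)[:2].round())
```

```text
[285.  85.] 0.75 [635.7 -44.7] rgb [131. 120. 101.]
[286. 200.] 0.61 [ 621.  -152.3] rgb [132. 118.  96.]
[192. 361.] 0.61 [ 485.1 -330.3] rgb [60. 56. 50.]
[284.  86.] 0.53 [634.2 -44.9] rgb [132. 120. 102.]
 mask [281.9  82.9] 2761 [0.45, 0.12, 0.56, 0.28]
 mask [  9.7 102.2] 943 [0.0, 0.17, 0.04, 0.3]
 mask [283.7 200. ] 1998 [0.46, 0.41, 0.56, 0.55]
 mask [201.4 343. ] 151 [0.34, 0.81, 0.38, 0.84]
shift [0.0632, -0.3505, 0.6854] turn -0.0007 | dist 231.7 tiltx [-0.0263  0.0016 -0.9997] p [ 621.  -145.6  175.8] yaw -8.25 t 29.775
[160.0, 234.0] 0.68 [ 485. -321.]
[244.0, 246.0] 0.65 [604. -48.]
[240.0, 190.0] 0.57 [358. -18.]
[242.0, 248.0] 0.53 [612. -59.]
[287.0, 188.0] 0.49 [395. 154.]
[214.0, 252.0] 0.46 [ 604. -151.]
```

View pics/w20.png

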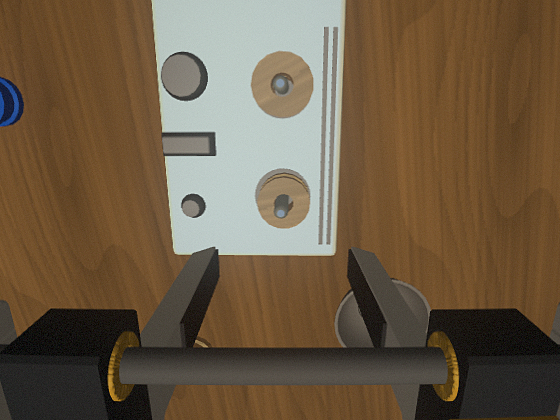

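Request:
play_rows --series '[[0.5,[0.0,-0.08,0.16],0],[0.5,[0.0,-0.16,0.32],0],[0.5,[0.0,-0.24,0.48],0],[0.5,[0.03,-0.33,0.64],0],[0.5,[0.063,-0.35,0.69],0]]'

```text
time: 30.5
position: [483.6, -336.8, 157.2]
tcp_rot: [[-0.031, 0.989, -0.147], [0.004, -0.147, -0.989], [-0.999, -0.032, 0.001]]
wrist_force: [1.0, 0.1, -0.1]
gripper_width: 70.7
```

Request:
play_rows --series '[[0.5,[0,0,0],0],[0.5,[0,0,0],0]]'

```text
time: 30.75
position: [484.1, -335.6, 156.6]
tcp_rot: [[-0.032, 0.989, -0.146], [0.005, -0.146, -0.989], [-0.999, -0.032, -0.001]]
wrist_force: [0.0, 0.4, -0.1]
gripper_width: 70.5
```

Run:
```python
from fit import *
w,o=spools("w21.png");go(487,-330,5,-8.13)
```

```text
[285. 192.] 0.58 [ 483.4 -328.2] rgb [166. 133.  91.]
 mask [285.3 190.7] 2263 [0.46, 0.39, 0.55, 0.52]
shift [0.5075, 0.0209, -0.0203] turn -0.0012 | dist 152.5 tiltx [-0.0308  0.0039 -0.9995] p [ 484.6 -335.7  157.4] yaw -8.34 t 30.9
```

View pics/w21.png

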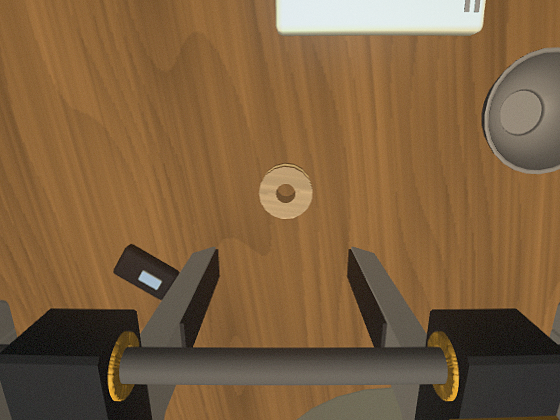

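Run:
```python
from fit import *
o=ctrl.observe();w=ctrl.capture("wrist")
X=onplane(w,(286,193.5),26,o);print(X.round(1));go(X[0]-1,X[1],6,-8.13)
```

```text
[ 484.7 -327.3   26. ]
shift [0.5048, 0.0087, -0.028] turn -0.0011 | dist 151.7 tiltx [-0.0308  0.0037 -0.9995] p [ 484.6 -335.8  157.5] yaw -8.34 t 30.95
```

Request:
play_rows --series '[[0.5,[0.15,0.009,-0.028],0],[0.5,[0.3,0.009,-0.028],0],[0.5,[0.44,0.009,-0.028],0],[0.5,[0.505,0.009,-0.028],0],[0.5,[0.505,0.009,-0.028],0]]'

```text
time: 31.58
position: [483.3, -326.0, 4.7]
tcp_rot: [[-0.033, 0.989, -0.144], [0.006, -0.144, -0.99], [-0.999, -0.034, -0.001]]
wrist_force: [0.5, -0.2, 0.3]
gripper_width: 71.0
```

Run:
```python
from fit import *
w=ctrl.capture("wrist");o=ctrl.observe();save(w,"w22.png",crop=(180,180,380,360),scale=3);go(484,-327,5,-8.13)
```

```text
shift [0.0031, -0.0006, 0.0005] turn -0.0009 | dist 1.0 tiltx [-0.0311  0.004  -0.9995] p [ 484.2 -326.9    5.9] yaw -8.29 t 31.625
```

View pics/w22.png

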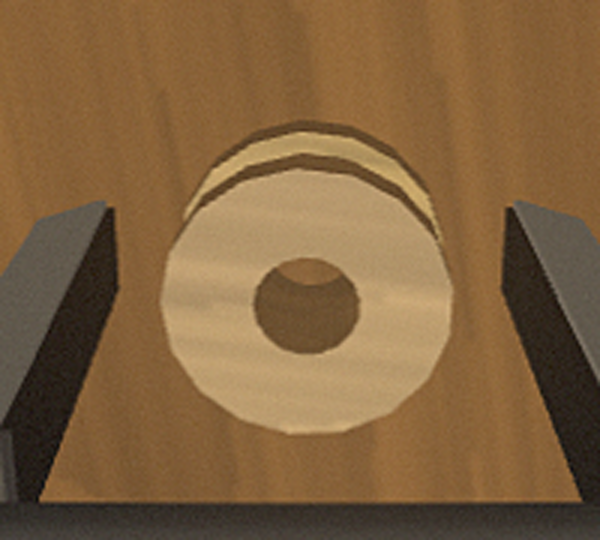

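Spool 4 is centred between the jaws. Closing and lifting.

Request:
play_rows --series '[[-1,[0,0,0],0],[-1,[0,0,0],0],[-1,[0,0,0],0],[-1,[0,0,0],0],[-1,[0,0,0],0]]'

```text
time: 32.25
position: [484.8, -327.2, 7.0]
tcp_rot: [[-0.03, 0.989, -0.144], [0.003, -0.144, -0.99], [-1.0, -0.03, 0.001]]
wrist_force: [-0.5, 0.9, 5.2]
gripper_width: 48.1
```

Request:
play_rows --series '[[-1,[-0.1,0,0],0],[-1,[-0.25,0,0],0],[-1,[-0.4,0,0],0],[-1,[-0.5,0,0],0],[-1,[-0.5,0,0],0]]'

```text
time: 32.88
position: [490.5, -328.8, 159.1]
tcp_rot: [[-0.025, 0.989, -0.144], [-0.0, -0.144, -0.99], [-1.0, -0.025, 0.004]]
wrist_force: [-0.0, 0.0, -1.2]
gripper_width: 47.8
```

Run:
```python
from fit import *
go(618.5,-145.7,150,-8.13);print(ctrl.observe()["gripper_width"])
```

```text
shift [0.0193, 0.3348, -0.6655] turn -0.001 | dist 223.6 tiltx [-2.540e-02 -5.000e-04 -9.997e-01] p [ 490.5 -328.8  159.1] yaw -8.3 t 32.875
47.81944661006487
```

Request:
play_rows --series '[[-1,[0.0,0.08,-0.16],0],[-1,[0.0,0.16,-0.32],0],[-1,[0.0,0.24,-0.48],0],[-1,[0.01,0.32,-0.64],0],[-1,[0.02,0.335,-0.666],0]]'

```text
time: 33.5
position: [618.8, -142.2, 146.9]
tcp_rot: [[-0.029, 0.99, -0.141], [0.002, -0.141, -0.99], [-1.0, -0.029, 0.002]]
wrist_force: [-0.6, -0.8, -0.8]
gripper_width: 47.5
```

Request:
play_rows --series '[[-1,[0,0,0],0],[-1,[0,0,0],0]]'

```text
time: 33.75
position: [617.6, -143.0, 145.8]
tcp_rot: [[-0.031, 0.989, -0.141], [0.002, -0.141, -0.99], [-1.0, -0.031, 0.003]]
wrist_force: [-0.3, 0.7, -0.2]
gripper_width: 47.9
```

Run:
```python
from fit import *
w=ctrl.capture("wrist");o=ctrl.observe();save(w,"w23.png",crop=(180,120,380,360),scale=2.5)
go(618.5,-145.7,95,-8.13);go(618.5,-145.7,72,-8.13)
```

```text
shift [0.1709, 0.0084, 0.007] turn -0.0002 | dist 51.4 tiltx [-0.0302  0.0015 -0.9995] p [ 617.8 -143.3  146.3] yaw -8.17 t 33.8
shift [0.2476, 0.0107, 0.0068] turn -0.0002 | dist 74.4 tiltx [-0.0302  0.0015 -0.9995] p [ 617.8 -143.3  146.3] yaw -8.17 t 33.8
```

View pics/w23.png

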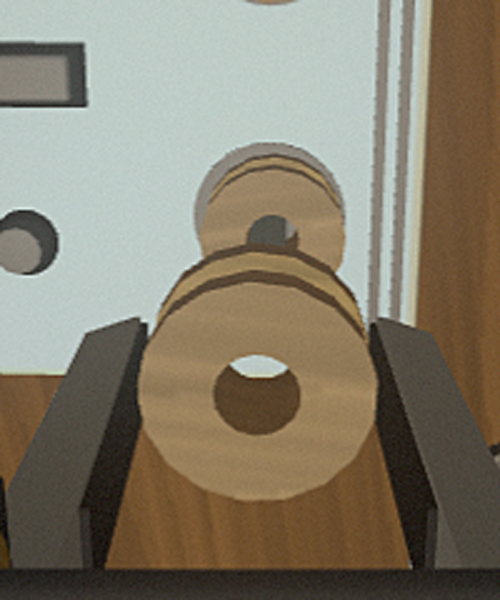

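Request:
play_rows --series '[[-1,[0.08,0.004,0.006],0],[-1,[0.14,0.007,0.007],0],[-1,[0.18,0.009,0.007],0],[-1,[0.215,0.01,0.007],0],[-1,[0.235,0.0105,0.007],0]]'

```text
time: 34.42
position: [618.4, -146.1, 75.4]
tcp_rot: [[-0.03, 0.989, -0.142], [0.002, -0.142, -0.99], [-1.0, -0.03, 0.003]]
wrist_force: [0.6, 0.5, -0.5]
gripper_width: 47.9
```

Run:
```python
from fit import *
w=ctrl.capture("wrist");o=ctrl.observe();save(w,"w24.png",crop=(200,180,360,360),scale=3)
go(618.5,-145.7,52.5,-8.13);print(o["wrist_force"])
```

```text
shift [0.0743, 0.0036, -0.0009] turn -0.0003 | dist 22.3 tiltx [-0.0313  0.0018 -0.9995] p [ 618.1 -145.8   74.8] yaw -8.18 t 34.475
[ 0.26122386 -0.08490421 -0.8744335 ]
```

View pics/w24.png

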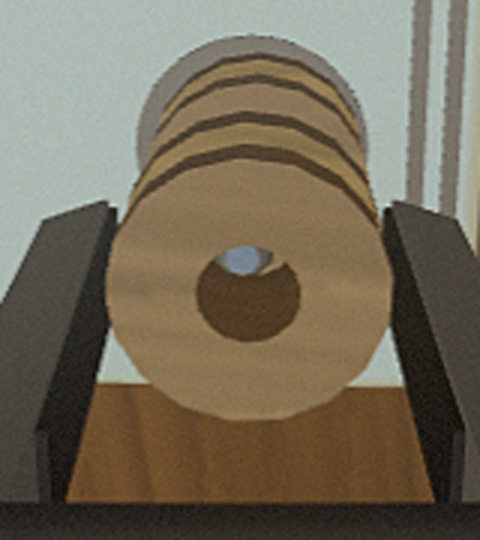

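Request:
play_rows --series '[[-1,[0.03,0.002,0],0],[-1,[0.055,0.003,0],0],[-1,[0.073,0.0036,0],0],[-1,[0.073,0.0036,0],0]]'

```text
time: 34.98
position: [618.6, -145.9, 52.9]
tcp_rot: [[-0.031, 0.989, -0.142], [0.002, -0.142, -0.99], [-1.0, -0.031, 0.003]]
wrist_force: [-0.5, 0.3, 0.5]
gripper_width: 47.9
```

Request:
play_rows --series '[[0.4,[0,0,0],0],[0.4,[0,0,0],0],[0.4,[0,0,0],0],[0.4,[-0.1,0,0],0],[0.4,[-0.25,0,0],0]]'

```text
time: 35.6
position: [619.7, -145.7, 127.0]
tcp_rot: [[-0.035, 0.989, -0.142], [0.003, -0.142, -0.99], [-0.999, -0.035, 0.002]]
wrist_force: [0.7, -0.9, -1.0]
gripper_width: 66.0
```

Request:
play_rows --series '[[0.5,[-0.1,0,0],0],[0.5,[-0.2,0,0],0]]'

```text
time: 35.85
position: [621.8, -145.9, 188.2]
tcp_rot: [[-0.034, 0.989, -0.142], [0.003, -0.142, -0.99], [-0.999, -0.034, 0.002]]
wrist_force: [-0.4, 0.3, 0.8]
gripper_width: 70.5
```

Run:
```python
from fit import *
w,o=spools("w25.png")
U2=np.array([632.6-29.7,-46.7+4.24,-0.1419])
for l in("key_bar_top","key_large_top","key_small_top"):
  for m in ctrl.mark_of(w,l): print(l,np.round(px(m)),round(m["conf"],2),onplane(w,px(m),32,o).round(1))
d=ctrl.capture("side");save(d,"d25.png",crop=(240,160,400,300),scale=4.5)
for y in(-50,10,-110): print(upt(U2,(-58,y,32)))
X=upt(U2,(-58,-50,32));go(X[0],X[1],120,-8.13)
```

```text
[  4. 101.] 0.93 [353.6 -15.4] rgb [ 29.  68. 138.]
[284. 203.] 0.61 [ 619.3 -159.9] rgb [135. 120.  98.]
[286.  87.] 0.61 [636.6 -45.9] rgb [135. 123. 103.]
[285.  87.] 0.37 [636.6 -45.7] rgb [135. 123. 103.]
 mask [284.1 203.5] 2401 [0.46, 0.42, 0.56, 0.55]
 mask [ 14.6 101.5] 1379 [0.0, 0.19, 0.06, 0.31]
 mask [284.   84.3] 2644 [0.45, 0.12, 0.56, 0.28]
 mask [292.6  88.9] 23 [0.51, 0.18, 0.54, 0.27]
 mask [287.9 177.9] 155 [0.48, 0.41, 0.55, 0.51]
key_bar_top [188. 144.] 0.73 [538.  -85.1  32. ]
key_large_top [189.  75.] 0.97 [551.4 -24.   32. ]
key_large_top [285.  87.] 0.51 [636.1 -46.7  32. ]
key_small_top [199. 204.] 0.62 [ 535.9 -144.1   32. ]
[538.41173993 -83.75484608  32.        ]
[546.89719625 -24.35790145  32.        ]
[ 529.9262836 -143.1517907   32.       ]
shift [0.2281, -0.2925, -0.1651] turn -0.0002 | dist 121.8 tiltx [-0.038   0.0041 -0.9993] p [ 620.8 -145.5  185.1] yaw -8.17 t 36.2
```

View pics/w25.png

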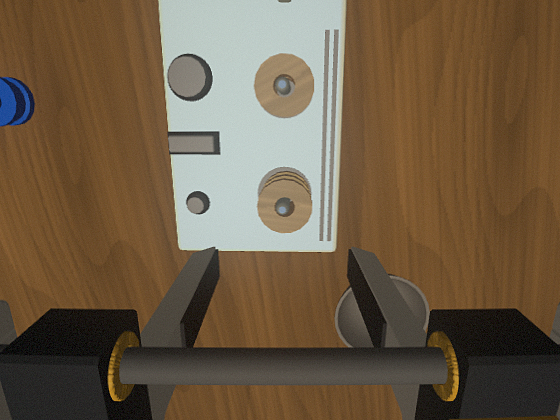

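View pics/d25.png

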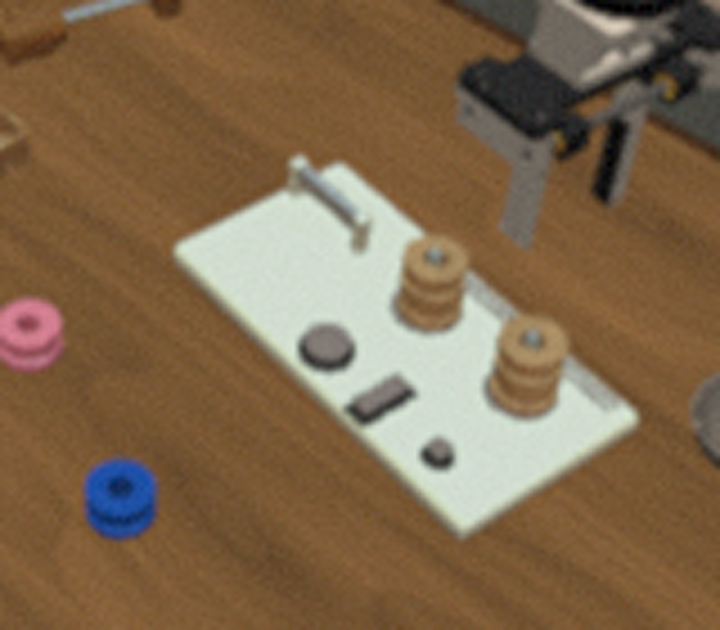

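Both spindles carry two spools each. Key order along the row is small (y=-110), bar (-50), large (+10). Shutting the gripper and going above the bar first.

Request:
play_rows --series '[[-1,[0.0,-0.14,-0.08],0],[-1,[0.05,-0.2925,-0.165],0],[-1,[0.15,-0.2925,-0.165],0],[-1,[0.228,-0.2925,-0.165],0],[-1,[0.228,-0.2925,-0.165],0]]'

```text
time: 36.83
position: [536.1, -83.1, 117.5]
tcp_rot: [[-0.044, 0.989, -0.142], [0.006, -0.142, -0.99], [-0.999, -0.044, 0.0]]
wrist_force: [0.6, -0.8, 0.8]
gripper_width: 23.8
```

Request:
play_rows --series '[[-1,[0,0,0],0],[-1,[0,0,0],0],[-1,[0,0,0],0]]'

```text
time: 37.2
position: [536.6, -83.3, 118.1]
tcp_rot: [[-0.043, 0.989, -0.142], [0.005, -0.142, -0.99], [-0.999, -0.043, 0.001]]
wrist_force: [0.0, -0.6, 0.1]
gripper_width: 0.1
```

Run:
```python
from fit import *
w=ctrl.capture("wrist");o=ctrl.observe();save(w,"w26.png",scale=1.4)
for l in("key_bar_top","key_large_top","key_small_top"):
  for m in ctrl.mark_of(w,l): print(l,np.round(px(m)),round(m["conf"],2),onplane(w,px(m),32,o).round(1))
go(538.4,-83.8,45,-8.13);print(o["gripper_width"],o["wrist_force"])
print(proj(w,[(538.4,-83.8,32),(546.9,-24.4,32),(529.9,-143.2,32)],o))
```

```text
key_bar_top [286. 216.] 0.94 [535.5 -82.3  32. ]
key_large_top [291. 139.] 0.87 [547.1 -24.3  32. ]
shift [0.2422, 0.0179, 0.001] turn -0.0002 | dist 72.9 tiltx [-0.0434  0.0057 -0.999 ] p [536.3 -83.2 117.8] yaw -8.17 t 37.4
0.6710011071181365 [-0.19748788 -0.95646778  0.3835638 ]
[[289.95528981 217.51057176]
 [290.37336734 139.36144119]
 [289.5622233  286.82664391]]
```

View pics/w26.png

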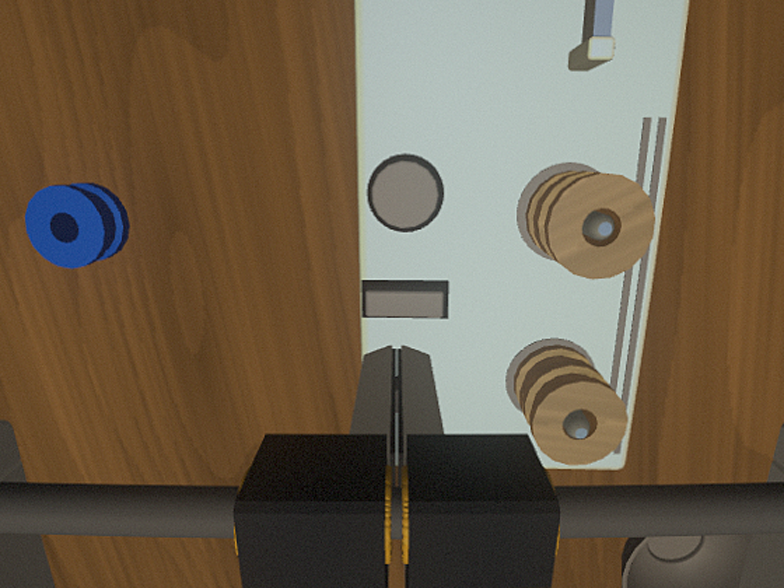

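Request:
play_rows --series '[[-1,[0.12,0.01,0],0],[-1,[0.2,0.015,0],0],[-1,[0.242,0.018,0],0],[-1,[0.242,0.018,0],0]]'

```text
time: 37.9
position: [538.1, -83.4, 44.6]
tcp_rot: [[-0.045, 0.989, -0.142], [0.006, -0.142, -0.99], [-0.999, -0.045, 0.0]]
wrist_force: [-0.4, 0.2, 0.6]
gripper_width: 0.3
```

Run:
```python
from fit import *
w=ctrl.capture("wrist");o=ctrl.observe();save(w,"w27.png")
go(538.4,-84,25,-8.13);print(o["gripper_width"],o["wrist_force"])
```

```text
shift [0.0676, 0.0019, 0.0015] turn -0.0002 | dist 20.3 tiltx [-0.0431  0.0056 -0.9991] p [538.8 -83.6  45.3] yaw -8.17 t 37.95
0.3152497992285817 [-0.91943582  0.0506475   0.53397036]
```

View pics/w27.png

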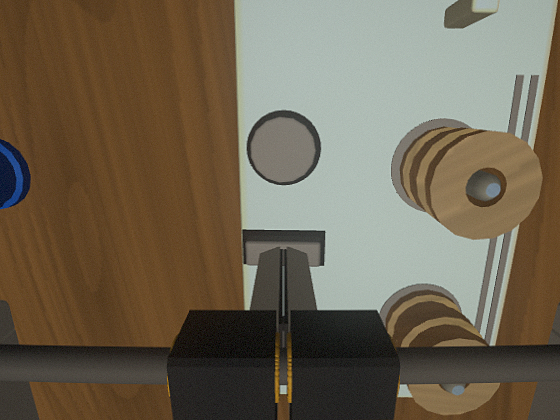

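Request:
play_rows --series '[[-1,[0.025,0.001,0.001],0],[-1,[0.045,0.001,0.001],0],[-1,[0.055,0.002,0.001],0],[-1,[0.06,0.002,0.001],0],[-1,[0.06,0.002,0.001],0]]'

```text
time: 38.58
position: [538.8, -84.0, 27.6]
tcp_rot: [[-0.042, 0.989, -0.142], [0.005, -0.142, -0.99], [-0.999, -0.043, 0.001]]
wrist_force: [0.1, 0.1, 4.2]
gripper_width: 0.3
```

Request:
play_rows --series '[[-1,[0.006,0,0],0],[-1,[0.01,0,0],0],[-1,[0.014,0,0],0],[-1,[0.014,0,0],0]]'

```text
time: 39.08
position: [539.0, -84.0, 26.0]
tcp_rot: [[-0.041, 0.989, -0.142], [0.005, -0.142, -0.99], [-0.999, -0.041, 0.001]]
wrist_force: [-2.8, 0.9, 18.9]
gripper_width: 0.4
```

The bar is fully down: z 26 and 19 N against the stop. Releasing.

Request:
play_rows --series '[[-1,[-0.02,0,0],0],[-1,[-0.06,0,0],0],[-1,[-0.09,0,0],0],[-1,[-0.09,0,0],0]]'

```text
time: 39.58
position: [540.6, -84.3, 53.5]
tcp_rot: [[-0.04, 0.989, -0.142], [0.005, -0.142, -0.99], [-0.999, -0.04, 0.001]]
wrist_force: [-0.4, -0.7, -0.7]
gripper_width: 0.6
```

Run:
```python
from fit import *
o=ctrl.observe();print(o["position"],o["wrist_force"]);go(546.9,-24.4,52,-8.13)
```

```text
[540.63445121 -84.26102135  53.47059497] [-0.36048193 -0.73305372 -0.71148076]
shift [0.005, -0.0075, -0.2005] turn -0.0002 | dist 60.2 tiltx [-0.0399  0.0046 -0.9992] p [540.6 -84.3  53.5] yaw -8.16 t 39.575
```

Request:
play_rows --series '[[-1,[0,-0.004,-0.1],0],[-1,[0,-0.0075,-0.2],0],[-1,[0.01,-0.0075,-0.2],0],[-1,[0.02,-0.0075,-0.2],0]]'

```text
time: 40.08
position: [546.4, -25.0, 47.0]
tcp_rot: [[-0.041, 0.989, -0.141], [0.004, -0.141, -0.99], [-0.999, -0.041, 0.002]]
wrist_force: [-1.2, -0.0, -0.4]
gripper_width: 0.2
```

Run:
```python
from fit import *
w=ctrl.capture("wrist");o=ctrl.observe();save(w,"w28.png")
go(546.9,-24.4,27.5,-8.13);print(o["wrist_force"])
```

```text
shift [0.0635, 0.0049, -0.0033] turn -0.0003 | dist 19.1 tiltx [-0.0413  0.0043 -0.9991] p [546.1 -25.2  46.6] yaw -8.18 t 40.125
[-0.3705932  -0.24254009  0.04971265]
```

View pics/w28.png

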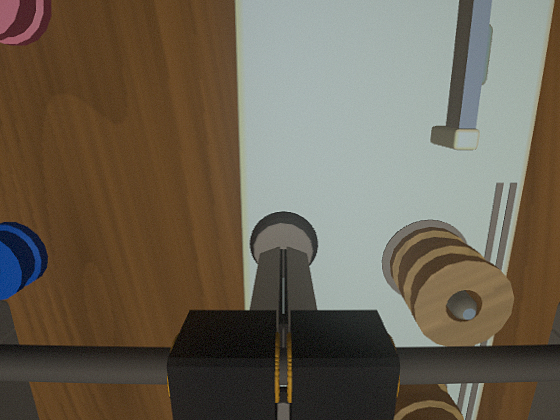

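Aligned on the large key. Pressing.

Request:
play_rows --series '[[-1,[0.03,0.002,-0.003],0],[-1,[0.05,0.004,-0.003],0],[-1,[0.062,0.005,-0.003],0],[-1,[0.064,0.005,-0.003],0],[-1,[0.064,0.005,-0.003],0]]'

```text
time: 40.75
position: [546.5, -24.9, 27.6]
tcp_rot: [[-0.042, 0.989, -0.142], [0.004, -0.142, -0.99], [-0.999, -0.042, 0.002]]
wrist_force: [-3.0, -1.3, 4.0]
gripper_width: 0.5
```

Request:
play_rows --series '[[-1,[0.006,0,0],0],[-1,[0.01,0,0],0],[-1,[0.012,0,0],0],[-1,[0.012,0,0],0]]'

```text
time: 41.25
position: [546.6, -24.8, 26.0]
tcp_rot: [[-0.041, 0.989, -0.142], [0.003, -0.142, -0.99], [-0.999, -0.041, 0.003]]
wrist_force: [-4.6, -0.3, 16.0]
gripper_width: 0.5
```

The large key is bottomed. Release, then travel high over the bar to the small key.

Request:
play_rows --series '[[-1,[-0.02,0,0],0],[-1,[-0.06,0,0],0],[-1,[-0.11,0,0],0],[-1,[-0.11,0,0],0]]'

```text
time: 41.75
position: [549.4, -25.0, 60.4]
tcp_rot: [[-0.037, 0.989, -0.142], [0.003, -0.142, -0.99], [-0.999, -0.037, 0.002]]
wrist_force: [-0.2, -0.5, 0.3]
gripper_width: 0.5
```

Run:
```python
from fit import *
go(530.2,-143.0,58,-8.13)
```

```text
shift [0.0092, -0.0074, 0.3984] turn -0.0001 | dist 119.6 tiltx [-0.0374  0.003  -0.9993] p [549.4 -25.   60.4] yaw -8.15 t 41.75
```

Request:
play_rows --series '[[-1,[0,-0.002,0.13],0],[-1,[0,-0.005,0.27],0],[-1,[0,-0.0074,0.398],0],[-1,[0.02,-0.0074,0.398],0],[-1,[0.035,-0.0074,0.398],0]]'

```text
time: 42.38
position: [529.5, -142.2, 49.5]
tcp_rot: [[-0.038, 0.989, -0.142], [0.004, -0.142, -0.99], [-0.999, -0.038, 0.001]]
wrist_force: [-0.5, 0.2, -0.2]
gripper_width: 0.2
```

Run:
```python
from fit import *
w=ctrl.capture("wrist");o=ctrl.observe();save(w,"w29.png",scale=1.4)
go(530.2,-143,27.5,-8.13);print(proj(w,[(530.2,-143,32)],o))
for m in ctrl.mark_of(w,"key_small_top"): print(np.round(px(m)),round(m["conf"],2),onplane(w,px(m),32,o).round(1))
```

```text
shift [0.0715, 0.0068, 0.0039] turn -0.0 | dist 21.6 tiltx [-0.0393  0.0044 -0.9992] p [ 529.2 -141.6   49. ] yaw -8.13 t 42.425
[[285.86629683 252.89196917]]
[281. 250.] 0.74 [ 527.7 -140.6   32. ]
```

View pics/w29.png

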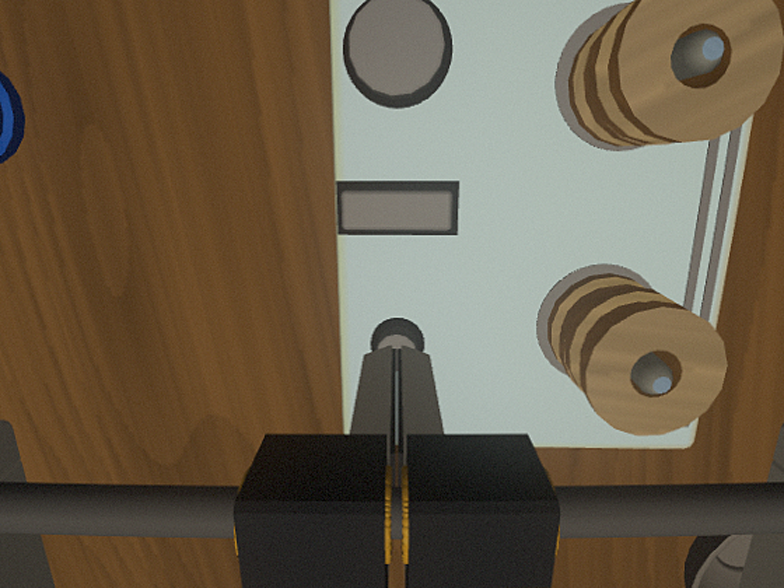

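Request:
play_rows --series '[[-1,[0.03,0.002,0.001],0],[-1,[0.055,0.004,0.001],0],[-1,[0.068,0.005,0.001],0],[-1,[0.071,0.005,0.001],0],[-1,[0.071,0.005,0.001],0]]'

```text
time: 43.1
position: [529.8, -141.3, 28.2]
tcp_rot: [[-0.039, 0.989, -0.141], [0.005, -0.141, -0.99], [-0.999, -0.04, 0.0]]
wrist_force: [-1.5, 2.1, 4.9]
gripper_width: 0.5
```

Request:
play_rows --series '[[-1,[0.006,0,0],0],[-1,[0.01,0,0],0],[-1,[0.012,0,0],0],[-1,[0.012,0,0],0]]'

```text
time: 43.6
position: [529.8, -141.4, 26.1]
tcp_rot: [[-0.039, 0.989, -0.141], [0.005, -0.141, -0.99], [-0.999, -0.039, 0.001]]
wrist_force: [-2.1, 2.4, 12.6]
gripper_width: 0.7
```

The small key bottomed at the same height (26.1, 12.6 N). Releasing and retreating for a final check.

Request:
play_rows --series '[[-1,[-0.02,0,0],0],[-1,[-0.08,0,0],0],[-1,[-0.25,0,0],0],[-1,[-0.4,0,0],0],[-1,[-0.55,0,0],0]]'

```text
time: 44.22
position: [536.4, -143.1, 192.2]
tcp_rot: [[-0.038, 0.989, -0.141], [0.003, -0.141, -0.99], [-0.999, -0.038, 0.002]]
wrist_force: [0.6, -0.2, -0.4]
gripper_width: 0.9
```

Request:
play_rows --series '[[-1,[0,-0.15,0],0],[-1,[0,-0.25,0],0],[-1,[0,-0.25,0],0],[-1,[0,-0.25,0],0]]'

```text
time: 44.72
position: [463.4, -133.3, 195.1]
tcp_rot: [[-0.036, 0.989, -0.142], [0.002, -0.142, -0.99], [-0.999, -0.036, 0.003]]
wrist_force: [0.4, 0.1, -0.3]
gripper_width: 0.7
```

Run:
```python
from fit import *
o=ctrl.observe();print(o["position"],o["wrist_force"],o["time"])
w=ctrl.capture("wrist");save(w,"w30.png");s=ctrl.capture("scene");save(s,"s30.png",crop=(120,140,460,310),scale=2.3)
d=ctrl.capture("side");save(d,"d30.png",crop=(140,120,420,330),scale=2.8)
```

```text
[ 463.38722736 -133.25066813  195.06037984] [ 0.39006822  0.13972162 -0.33527941] 44.725
```

View pics/w30.png

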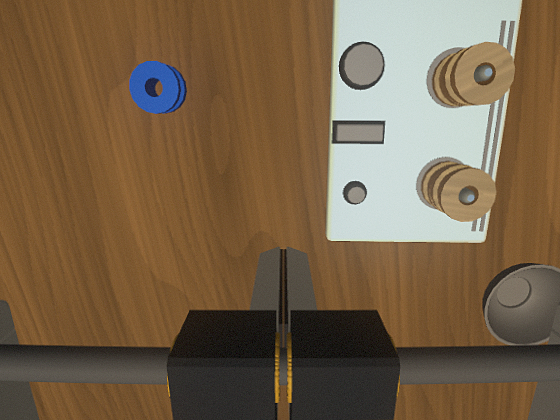

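View pics/s30.png

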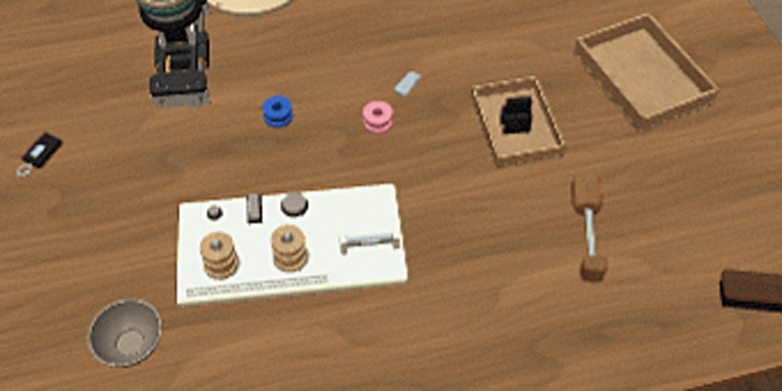

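View pics/d30.png

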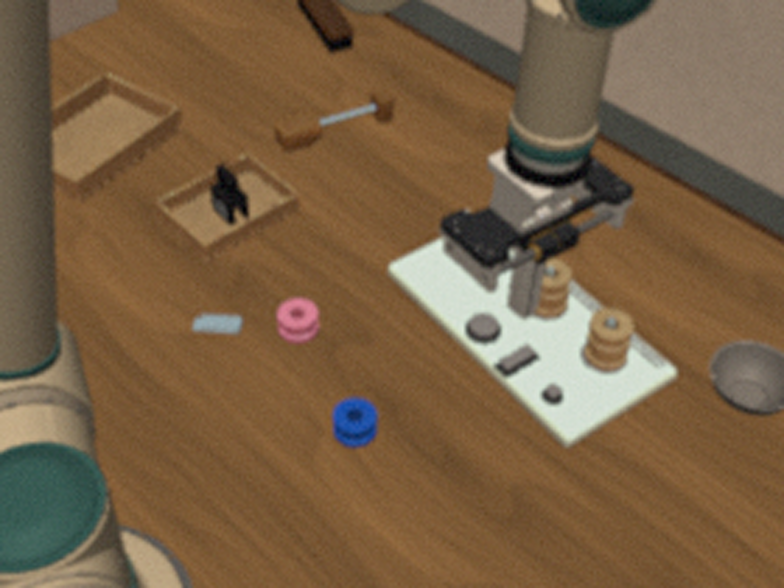

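The final pictures show both stacks seated, all keys up, the clip upright in the small tray and the bystanders where they were. No cedar spool is left on the shelf, and the arm is touching nothing. Handing in.

```bash
python3 -c "
from station import ctrl
print(ctrl.hand_in())"
```

```text
the job is handed in; nothing more can be done
None
```

The freshener is refilled and started, and the job was handed in at about 45 s of the 210 s allowed.

- **Clip:** I pulled it straight up off the rail and left it standing in the smaller tray, which measured about 148 x 107 mm.
- **Spools:** all four cedar spools were present, and there are now two on each spindle. I left the blue and pink ones alone.
- **Keys:** I pressed the long bar, then the large round key, then the small round key. Each went down to about z = 26 mm, 6 mm of travel. The readings at the stop were 19, 16 and 13 N, and I released each key before moving to the next.

**Final checks:** the wrist, scene and side pictures show the following, and nothing disagreed:
- both stacks are seated
- the keys are up
- the clip is upright in the tray
- the coin bowl, shoe tree, money clip and fob case look undisturbed
- the robot is touching nothing

Over the run the tool had drifted to about 2° off vertical. I allowed for it in the moves, and it had no visible effect. I had no direct readout of the key joints, so "fully down" rests on the height and force readings.

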